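# Unlock and lay aside the sliding lid of the treenail box

### The arm

A 6-joint arm with a two-finger parallel gripper is mounted at the origin on the work surface. World frame = base frame: x ahead of the robot, y to its left, z up, the work surface at z = 0. Lengths are in m, angles in rad, forces in N, time in s.
With the tool pointing down it reaches from about 0.425 to 0.925 m from the base axis. Payload 12.5 kg.
Tool frame: the origin (TCP) lies on the mounting face of the last link; the fingertips stand 173 mm ahead of it and the grasp point (between the pads) lies 155 mm ahead of it; z points along the fingers, y is the direction in which the jaws open and shut (so a half turn about z gives the same grasp; the last joint's range is limited). The gripper opens to 85 mm and grips with 20 to 120 N. Pads are 22 mm wide; open, the fingers measure 114 mm over their backs; the gripper's body (76 mm by 85 mm) begins 54 mm behind the grasp point. The pads swing forward as they close: fully open they stand 13 mm farther back than shut.
Start: joints at [-1.363, 0.491, 1.559, -0, 1.092, -0.106], TCP at [0.193, -0.594, 0.405] pointing down, gripper open.
Joint ranges: [-3.1, 3.1], [-0.84, 2.19], [0.05, 2.79], [-1.13, 4.28], [0.06, 2.93], [-2.69, 2.69]. Speed limits (rad/s): [2.22, 2.22, 2.79, 3.14, 3.14, 3.14].

### API

Orientations are given as a unit quaternion [w, x, y, z].
In Python, from workcell import ctrl gives the robot as it stands.
- The arm moves only by the tool arm_command, never from a script. Its argument "commands" is a list of rows, each a list of 5 numbers: the closure, from 0 (fully open) to 1 (shut), then the shift along the world's x, y, z in cm, then the turn about the world's z in degrees. In form: [[gripper, tx, ty, tz, spin], ...]. A call has 1 to 10 rows; each row is the pose to reach, as a shift and turn from the pose commanded when the call began; what a row does not reach only later rows make up. A row lasts 1/8 s, in which the tool goes at most 62.5 mm and 10.7 degrees, less where a joint would pass 70% of its speed; a pose out of reach is approached as far as the arm can. A call with a gripper value outside its range is refused whole. The fingers move at their own pace and stop on an object; "newtons" is the grip in N (left out, the last holds). Time passes only in rows, so rows that repeat a pose let the fingers close. It gives the time, the measured TCP pose, the force and the opening at its end, in the units of the state.
- ctrl.state(): the state, without advancing time (a new reading comes with each control period).
- ctrl.capture(name): name is "scene" or "side" or "wrist"; returns the picture (420x560x3 uint8, red, green, blue); there is no depth.
- ctrl.camera_info(name): a dict with "intrinsics" (3x3 intrinsics, pixels), "xyz" and "attitude" of the camera in the world; the wrist camera has in their place "T_tool_cam" (4x4, takes a point from camera to tool coordinates, whose origin is the TCP and whose axes are the flange's). Camera axes: x right, y up, looking along -z (the intrinsics and any distortion apply to the point x, -y, -z); pixel columns grow to the right and rows downward; lengths in m; the calibration is good to about 2 mm. A picture is of the moment at which its call begins: read the wrist's pose just before it. camera_info takes no time and is no camera call.
- ctrl.finish_job(): hands the job in, once; it reports no verdict.
Trained networks look in the newest picture that a camera, given by its name, has taken for a name from the list of things; names that differ only in an ending like _2 or _b are one class to them, and where a whole thing is asked for, a point or a joint stands for the part that bears it (a point fixed in the world has none). Each returns a list of dicts, best first, with "conf" (0 to 1); they miss things now and then, are a little off and sometimes report something else, mostly with a low value. They report only what shows in the picture. A call takes as long as a camera call. They do not tell look-alikes from the thing itself.
- ctrl.trace(camera, label): "region" (420x560 bool, what is visible of it) and "centre" ([column, row] in pixels, amid what is visible of it).
The state is a dict: "clock": time; "joints": joint angles; "qvel": joint speeds; "effort": joint torques, N m; "position": TCP position; "orientation": TCP orientation; "force": force on the tool from outside, world axes, zero at the start; "moment": the same for the moment, N m; "gripper_width": finger opening in m.
Only numpy, scipy, OpenCV 4.12 (cv2) and the standard library are available. Lean on these libraries where they do the work, as an engineer would, in place of code of your own. Each camera call takes 0.05 s, during which the arm holds its last target.

### The job

Open the slide-top box under the mast: tip the lid's front end up over the brass stop lip, draw the lid out of its grooves over that lip without wrenching it, and lay it flat, grip upward, in the middle of the cork mat, letting go only once it is down. The mast is freshly varnished, so touch it with nothing, and leave the paint tin, the hammer and the bollard where they are.

Things in the scene. Friction and masses are not known exactly. Their poses are not given: they have to be found in the camera images.
- box: Fixed dark wooden box, 176 long (x) x 100 wide (y) x 79 high at the rear wall; origin at the centre of its underside, x axis from front (low end with the brass lip, on the robot's left) to rear, z up. Two full-length ledges 56 above the bench carry the lid; side walls are level with the lid's top. Pressing the lid against box, lip or rails with over 30 N counts as wrenching.
- box_groove (a point): Front end of the grooves, mid-width, 15 in front of the box's centre, 61 above the bench. From here to the rear wall (96 further) two rigid brass keeper rails, 7 thick, stand over the lid's side edges, gap to the lid 4 to 12 (same setting as the lip, not reported); they stop the lid's tipping when the grip is up by about 1.3 times that gap. Nothing is above the lid in front of here.
- box_lip (a point): Middle of the rigid brass stop lip at the box's front, at ledge height (56 above the bench). Lip 7 thick (x), as wide as the box; it rises above this point by 4.5 to 12.5, always 0.5 more than the rails' gap over the lid (set differently each time: find by feel). So a lid lifted level stays caught: its front end must be tipped above the lip, the rear staying in the grooves.
- lid_grip (a point): Centre of the white upright grip fin on the lid: 36 long (lid x) x 14 thick (lid y) x 38 high, standing on the lid's top; this point is half-way up the fin (19 above the lid's top face, 25 above the lid's underside), 35 behind the lid's front edge. Axes as the lid: x from front to rear, z up. The fin may turn between the finger pads as the lid tips.
- lid_mid (a point): Centre of the loose lid board, medium-brown wood 160 long (x) x 84 wide (y) x 6 thick, about 0.11 kg (0.08 to 0.15) with its fin; this point is half-way through the thickness, 45 behind (+x of) the fin's centre. At the start the lid lies shut on the ledges, its mid about over the box's centre, about 1 from lip and rear wall.
- lid_front (a point): Middle of the lid's front edge, at its underside (80 in front of the lid's centre).
- lid_rear (a point): Middle of the lid's rear edge, at its underside (80 behind the lid's centre). The lid is clear of the grooves when it has been drawn out more than 95.
- mat: Fixed square cork mat, 190 x 190 x 4 thick, left of the box (+y), nearer to or farther from the robot; origin at the centre of its underside.
- mast: Pale round mast, 24 diameter, held level by the vise, running across above the box (along its y axis); origin on its centre line inside the vise jaws, 182 above the bench.
- mast_over (a point): Point on the mast's centre line about above the box, 182 above the bench: about 22 behind the grip fin's centre and 101 higher than it, so an upright gripper does not fit over the fin: it has to lean about 25 to 45 degrees back towards the box's front, fingers pointing down and to the rear. The mast goes on 90 (thinner after 20) beyond this point, away from the vise, at the same height.
- vise: Fixed steel vise on a wooden riser, 80 (x) x 110 (y), 206 high, axes about as the box's, crank reaching to x = +115; stands beyond the box (its +y side, far from the robot); origin centre of underside.
- tin_mid (a point): Centre of the loose red paint tin, 68 diameter, 85 high, upright, left of the box where the mat is not. Leave alone.
- hammer_mid (a point): Middle of the loose copper-headed hammer lying on the bench, 187 long, 24 high, head at its +x end. Leave alone.
- bollard_mid (a point): Centre of the loose turned cherry bollard, 48 diameter, 72 high, upright. Leave alone.
There are look-alikes about, which are no part of the job. Of the things like the box, leave any that is blue or pink; of the rest the larger one is meant.

How it is judged:
On the way, in this order (a step that is already met when the one before it is completed fails the run):
1. the lid's front end has been lifted over the stop lip, the rear still in the grooves (x of lid_front in the frame of box between -0.15 and -0.092 m and z of lid_front in the frame of box above 0.059 m and z of lid_rear in the frame of box below 0.07 m), for 0.05 s.
2. the lid has slid out of the grooves (x of lid_rear in the frame of box between -0.1 and -0.016 m and z of lid_rear in the frame of box between 0.035 and 0.095 m).
At the end, for the whole second after the job is handed in: The lid lies flat (within 0.08 rad), grip upward, released and at rest on the cork mat, its centre within 40 mm of the mat's centre (horizontal distance between lid_mid and mat below 0.04 m and height (world z) of lid_mid below 0.012 m and angle between lid_mid's own z axis and vertical below 0.08 rad and linear speed of lid below 0.02 m/s); the robot touches nothing.
It fails at once if the mast is touched (more than 1 N) (contact force between anything else and mast above 1 N).
It fails at once if the lid is wrenched against the box or its lip (more than 30 N) (contact force between lid and box above 30 N).
It fails at once if the lid is let go more than 25 mm above the mat (horizontal distance between lid_mid and mat below 0.15 m and height (world z) of lid_mid above 0.032 m and contact force between the fingers and lid below 0.01 N).
It fails at once if the tin, hammer or bollard is moved by more than 20 mm (distance of any of tin_mid, hammer_mid, bollard_mid from where it was at the start of the episode above 0.02 m).
It also fails if it takes over 58 s, if anything falls off the work surface, if the arm or the gripper's body presses on something with over 40 N, if the wrist force passes 120 N, or if a joint passes its speed limit or range.

## Working session

There is one attempt and no reset: what is moved stays moved. The work goes in short steps, Python scripts to look and compute and a tool call to move; the robot and the scene stay as the last step left them, time stands still between calls to the robot, and variables do not carry over. Pictures are saved under pics/ and viewed, and the job is handed in when it is done.

Besides the shell and the picture viewer there is one more tool, called in YAML: its name, and indented under it one key for each argument. arm_command: Moves the arm, as the interface text tells. Its arguments: {"type":"object","properties":{"commands":{"type":"array","items":{"type":"array","items":{"type":"number"}}},"newtons":{"type":"number"}},"required":["commands"]}

```bash
mkdir -p pics; ls
python3 - <<'E'
from workcell import ctrl
import cv2,json
s=ctrl.state();print(s)
for n in ["scene","side","wrist"]:
    im=ctrl.capture(n);cv2.imwrite(f"pics/{n}0.png",im[:,:,::-1])
    print(n,ctrl.camera_info(n))
E
```

```text
pics
{'clock': 0.0, 'joints': array([-1.36262978e+00,  4.91532719e-01,  1.55945550e+00, -1.15349859e-05,
        1.09168326e+00, -1.05605634e-01]), 'qvel': array([-1.73164301e-03, -7.98445339e-04,  3.50712043e-04,  1.93444962e-05,
        4.81702089e-04, -9.81852974e-04]), 'effort': array([ 1.08480285e-04, -6.18451738e+01, -2.61592072e+01, -1.22295460e-04,
        4.07099651e-03,  1.36457680e-05]), 'position': array([ 0.19291484, -0.59444083,  0.40414223]), 'orientation': array([-5.38438523e-04,  9.87718039e-01,  1.56245908e-01, -3.27589984e-05]), 'force': array([-0.33609887,  0.60722693, -0.77935932]), 'moment': array([ 0.00950908, -0.01726326,  0.01980713]), 'gripper_width': 0.08557786174172917}
scene {'intrinsics': array([[390.68607379,   0.        , 273.41751208],
       [  0.        , 390.68607379, 209.93493595],
       [  0.        ,   0.        ,   1.        ]]), 'xyz': array([1.08671088, 0.5622905 , 0.89629734]), 'attitude': array([0.29120268, 0.1279981 , 0.37734486, 0.86972889])}
side {'intrinsics': array([[439.53921968,   0.        , 284.22709212],
       [  0.        , 439.53921968, 211.32153041],
       [  0.        ,   0.        ,   1.        ]]), 'xyz': array([0.0479427 , 0.65328391, 0.97515011]), 'attitude': array([-0.25921122, -0.12936758,  0.39472163,  0.87193372])}
wrist {'intrinsics': array([[347.5820758 ,   0.        , 282.19646315],
       [  0.        , 347.5820758 , 210.25134077],
       [  0.        ,   0.        ,   1.        ]]), 'T_tool_cam': array([[ 8.68678660e-04,  9.62844214e-01,  2.70056042e-01,
         6.89101062e-02],
       [ 9.99999325e-01, -6.28187807e-04, -9.76949370e-04,
         1.00877388e-03],
       [-7.71004135e-04,  2.70056708e-01, -9.62844110e-01,
         3.04857021e-02],
       [ 0.00000000e+00,  0.00000000e+00,  0.00000000e+00,
         1.00000000e+00]])}
```

View pics/scene0.png

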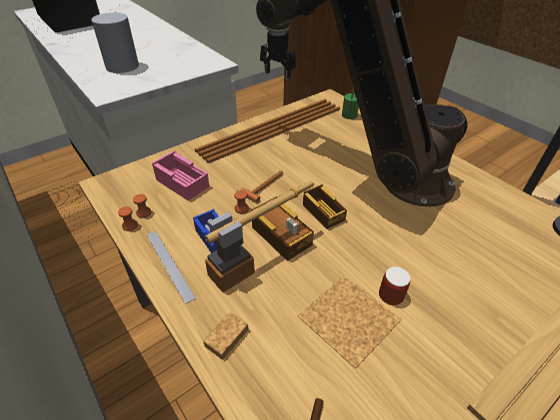

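View pics/side0.png

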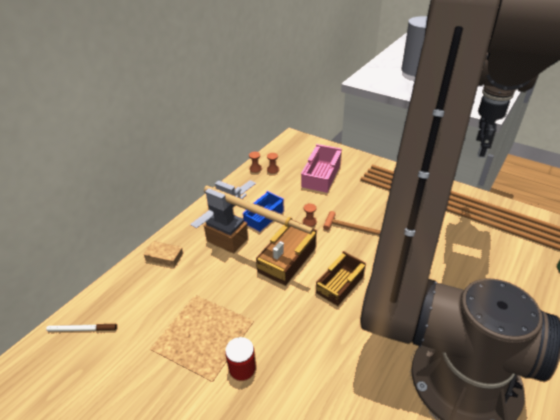

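View pics/wrist0.png

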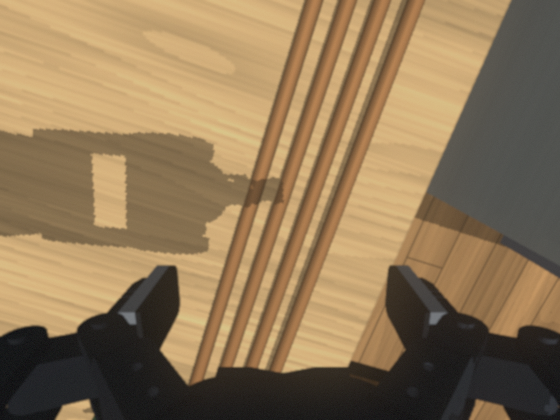

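```bash
cat > h.py <<'E'
import numpy as np,cv2
from scipy.spatial.transform import Rotation as R
from scipy.optimize import least_squares
def q2R(q): return R.from_quat([q[1],q[2],q[3],q[0]]).as_matrix()
def cam(ctrl,name,st=None):
    i=ctrl.camera_info(name)
    if 'xyz' in i: return i['intrinsics'],q2R(i['attitude']),np.array(i['xyz'])
    st=st or ctrl.state(); Rt=q2R(st['orientation']); T=np.array(i['T_tool_cam'])
    return i['intrinsics'],Rt@T[:3,:3],np.array(st['position'])+Rt@T[:3,3]
def proj(c,P):
    K,Rc,t=c; p=(np.atleast_2d(P)-t)@Rc; p=p*[1,-1,-1]; u=p@K.T
    return u[:,:2]/u[:,2:]
def ray(c,px):
    K,Rc,t=c; d=np.linalg.inv(K)@[px[0],px[1],1]; return t,Rc@(d*[1,-1,-1])
def onz(c,px,z):
    t,d=ray(c,px); return t+d*(z-t[2])/d[2]
def tri(cs,pxs):
    A=np.zeros((3,3));b=np.zeros(3)
    for c,p in zip(cs,pxs):
        t,d=ray(c,p); d=d/np.linalg.norm(d); M=np.eye(3)-np.outer(d,d); A+=M;b+=M@t
    return np.linalg.solve(A,b)
E
python3 - <<'E'
from workcell import ctrl
from h import *
for n in ["scene","side"]:
    im=ctrl.capture(n); c=cam(ctrl,n); vis=im.copy()
    for l in ["box","lid_grip","lid_mid","mat","mast","tin_mid","hammer_mid","bollard_mid","vise"]:
        for r in ctrl.trace(n,l)[:3]:
            m=r['region']; print(n,l,round(r['conf'],2),np.round(r['centre'],1),m.sum(), np.round(onz(c,r['centre'],0.0),3))
            cv2.imwrite(f"pics/m_{n}_{l}_{int(r['conf']*100)}.png",m.astype(np.uint8)*255)
print(ctrl.state()['clock'])
E
```

```text
scene box 0.93 [204.  225.1] 444 [ 0.728 -0.279  0.   ]
scene box 0.8 [324.6 203.8] 1174 [ 0.347 -0.121  0.   ]
scene box 0.61 [184.7 173.8] 1713 [ 0.651 -0.558  0.   ]
scene lid_grip 0.87 [283.6 223.2] 874 [ 0.517 -0.132  0.   ]
scene lid_grip 0.48 [280.8 240.8] 1150 [ 0.572 -0.076  0.   ]
scene lid_mid 0.96 [282.7 227.8] 822 [ 0.532 -0.117  0.   ]
scene mat 0.6 [346.6 315.4] 4876 [ 0.596  0.234 -0.   ]
scene mast 0.73 [264.1 205.9] 908 [ 0.519 -0.237  0.   ]
scene tin_mid 0.88 [397. 283.] 843 [0.41  0.246 0.   ]
scene hammer_mid 0.79 [254.2 187. ] 259 [ 0.488 -0.339  0.   ]
scene hammer_mid 0.19 [394.9 284.1] 871 [0.417 0.245 0.   ]
scene bollard_mid 0.75 [280.1 237.2] 1306 [ 0.564 -0.09   0.   ]
scene bollard_mid 0.58 [240.6 203. ] 225 [ 0.575 -0.297  0.   ]
scene vise 0.74 [233.2 245.6] 3299 [ 0.701 -0.148  0.   ]
side box 0.81 [266.3 205.8] 694 [ 0.757 -0.263  0.   ]
side box 0.79 [340.1 279.2] 1625 [ 0.389 -0.11   0.   ]
side box 0.78 [291.7 263.9] 1251 [ 0.537 -0.085  0.   ]
side lid_grip 0.87 [282.4 247.8] 963 [ 0.598 -0.125  0.   ]
side lid_mid 0.57 [282.8 248.9] 957 [ 0.594 -0.122  0.   ]
side mat 0.88 [202.6 338.2] 4561 [0.591 0.251 0.   ]
side mat 0.53 [266.4 213.3] 831 [ 0.734 -0.231  0.   ]
side mat 0.41 [292.6 260.6] 1428 [ 0.542 -0.097  0.   ]
side mast 0.84 [261.  210.9] 833 [ 0.757 -0.231 -0.   ]
side tin_mid 0.57 [241.1 358. ] 1023 [0.474 0.242 0.   ]
side hammer_mid 0.92 [344.9 228.3] 460 [ 0.476 -0.307  0.   ]
side hammer_mid 0.47 [265.1 212.3] 786 [ 0.74  -0.233  0.   ]
side bollard_mid 0.69 [309.8 214.8] 225 [ 0.606 -0.303  0.   ]
side vise 0.62 [231.7 217.9] 2979 [ 0.818 -0.15   0.   ]
1.15
```

Run:
```python
import cv2
for n,(x,y,w,h) in dict(scene=(180,170,190,140),side=(190,170,190,140)).items():
    im=cv2.imread(f"pics/{n}0.png")[y:y+h,x:x+w]
    cv2.imwrite(f"pics/{n}0z.png",cv2.resize(im,None,fx=4.2,fy=4.2,interpolation=cv2.INTER_CUBIC)[:590,:800])
```

```text
(no output)
```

View pics/scene0z.png

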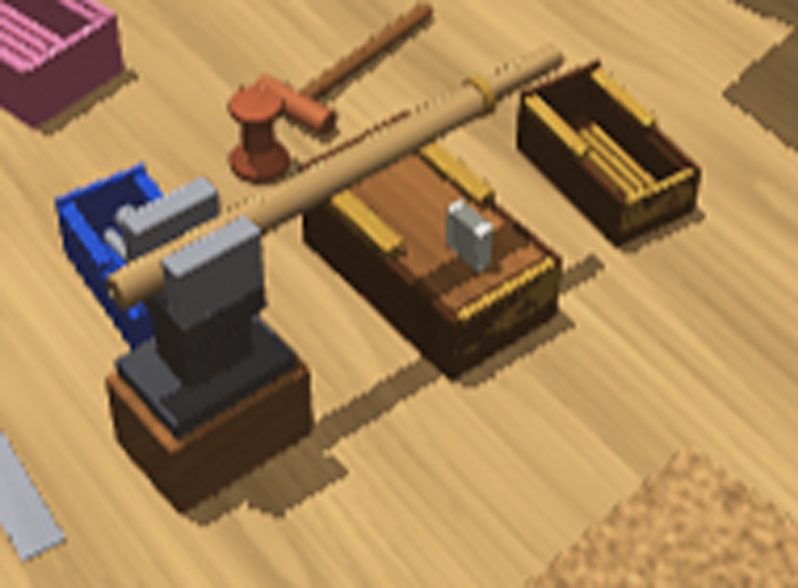

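View pics/side0z.png

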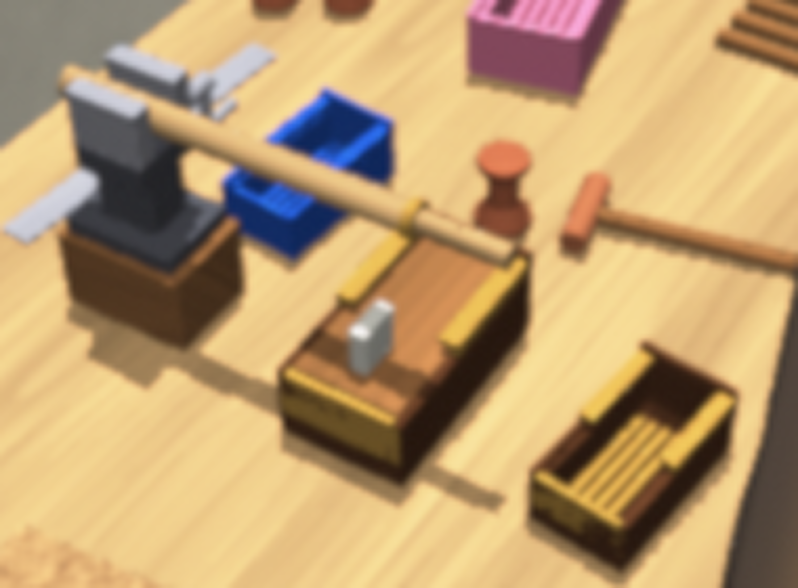

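```bash
cat > boxfit.py <<'E'
from workcell import ctrl
from h import *
obs=[('scene',(-88,50,0),(457,378)),('scene',(-88,-50,0),(557,312)),('scene',(-88,50,62),(447,320)),('scene',(-88,-50,62),(558,255)),
('side',(-88,-50,0),(402,483)),('side',(-88,50,0),(285,430)),('side',(-88,50,62),(283,372)),('side',(-88,-50,62),(405,420)),('side',(88,-50,0),(527,322)),('side',(88,-50,79),(530,258))]
off=dict(scene=(180,170),side=(190,170))
C={n:cam(ctrl,n) for n in off}
def f(p):
    c,s=np.cos(p[2]),np.sin(p[2]); r=[]
    for n,P,px in obs:
        P=np.array(P)/1000; W=[p[0]+c*P[0]-s*P[1],p[1]+s*P[0]+c*P[1],P[2]]
        r+=list(proj(C[n],W)[0]-(np.array(px)/4.2+off[n]))
    return np.array(r)
s=least_squares(f,[0.55,-0.1,-1.57],loss='soft_l1')
print(s.x,np.degrees(s.x[2]));print(np.round(f(s.x).reshape(-1,2),1))
p=s.x;c,sn=np.cos(p[2]),np.sin(p[2])
# fin triangulated from corner: top front corner etc: centre of top
sc=(np.array((470,218))/4.2+off['scene']); sd=(np.array((372,319))/4.2+off['side'])
P=tri([C['scene'],C['side']],[sc,sd]);print('fin top',P)
d=P[:2]-p[:2];print('in box',c*d[0]+sn*d[1],-sn*d[0]+c*d[1])
# mast: fit line using end & pin; mast end scene zoomed (557,57), side (512,250); ring pin
for a,b in (((557,57),(512,250)),((482,93),(413,215))):
    P=tri([C['scene'],C['side']],[np.array(a)/4.2+off['scene'],np.array(b)/4.2+off['side']])
    d=P[:2]-p[:2];print('mast',P,'in box',c*d[0]+sn*d[1],-sn*d[0]+c*d[1])
for n,m in(('scene',(346.6,315.4)),('side',(202.6,338.2))): print('mat',onz(C[n],m,.004))
E
python3 boxfit.py
```

```text
[ 0.55839961 -0.09340573 -1.52321811] -87.27396917712383
[[-1.4  0.3]
 [-0.8 -0.1]
 [ 1.6  0.1]
 [ 0.4 -0.6]
 [ 1.   0.7]
 [-0.5 -0.1]
 [-1.4 -0.8]
 [-0.1  1.1]
 [ 0.3  0.4]
 [ 0.3 -3.1]]
fin top [ 0.55600186 -0.047272    0.0969636 ]
in box -0.046195564023717904 -0.000200899018815454
mast [ 0.46507241 -0.07094461  0.18362252] in box -0.026874367532736587 -0.09215333160008309
mast [ 0.5342504  -0.06633371  0.18634492] in box -0.028189930087064483 -0.022834324016896397
mat [0.59839304 0.23594935 0.004     ]
mat [0.58852553 0.25274691 0.004     ]
```

arm_command:
  commands:
    - [0, 0, 0, 6, 0]
    - [0, 0, 0, 12, 0]
    - [0, 0, 0, 18, 0]
    - [0, 0, 0, 24, 0]
    - [0, 0, 0, 30, 0]
    - [0, 0, 0, 36, 0]
    - [0, 0, 0, 42, 0]
    - [0, 0, 0, 48, 0]
    - [0, 0, 0, 54, 0]
    - [0, 0, 0, 60, 0]

```text
clock: 2.4
position: [0.1502, -0.5428, 0.9314]
orientation: [-0.081, 0.981, 0.171, -0.053]
force: [-3.1, -0.3, -1.3]
gripper_width: 0.0856
```

```bash
cat > st.py <<'E'
from workcell import ctrl
from h import *
s=ctrl.state();Rt=q2R(s['orientation']);np.set_printoptions(precision=4,suppress=True)
print(s['clock'],'J',s['joints'],'pos',s['position'],'z',Rt[:,2],'x',Rt[:,0],'y',Rt[:,1],'grasp',s['position']+.155*Rt[:,2],'F',s['force'],'w',s['gripper_width'],'lean',np.degrees(np.arccos(-Rt[2,2])))
E
python3 st.py
```

```text
2.4 J [-1.4028  0.5428  0.0659 -0.2409  2.6838 -0.3856] pos [ 0.1502 -0.5428  0.9314] z [-0.1308  0.1409 -0.9813] x [ 0.936   0.3439 -0.0754] y [ 0.3269 -0.9284 -0.1769] grasp [ 0.1299 -0.521   0.7793] F [-3.1406 -0.3495 -1.2535] w 0.08563578133526559 lean 11.087040937941358
```

arm_command:
  commands:
    - [0, 0, 0, 10, 0]
    - [0, 0, 0, 10, 0]
    - [0, 0, 0, 20, 0]
    - [0, 0, 0, 20, 0]

```text
clock: 2.9
position: [0.1273, -0.4067, 1.0117]
orientation: [-0.121, 0.978, 0.166, -0.034]
force: [0.0, -0.1, -0.3]
gripper_width: 0.085
```

```bash
python3 st.py
```

```text
2.9 J [-1.4091  0.3956  0.0478 -0.3353  2.9285 -0.4948] pos [ 0.1273 -0.4067  1.0117] z [-0.1072  0.2246 -0.9685] x [ 0.9424  0.3334 -0.0269] y [ 0.3169 -0.9156 -0.2474] grasp [ 0.1107 -0.3719  0.8616] F [ 0.0115 -0.05   -0.2733] w 0.08497415671938156 lean 14.40847099183842
```

arm_command:
  commands:
    - [0, 0, 0, -6, 0]
    - [0, 0, 0, -12, 0]
    - [0, 0, 0, -18, 0]
    - [0, 0, 0, -24, 0]
    - [0, 0, 0, -24, 0]

```text
clock: 3.52
position: [0.1277, -0.4089, 0.7782]
orientation: [-0.122, 0.978, 0.166, -0.034]
force: [0.1, -1.8, 0.1]
gripper_width: 0.0856
```

```bash
python3 st.py
```

```text
3.525 J [-1.4093  0.0639  1.2198 -0.0802  2.1017 -0.2071] pos [ 0.1277 -0.4089  0.7782] z [-0.1071  0.2279 -0.9678] x [ 0.9425  0.3332 -0.0259] y [ 0.3165 -0.9149 -0.2505] grasp [ 0.1111 -0.3735  0.6282] F [ 0.1134 -1.7698  0.0676] w 0.08562382467654271 lean 14.585815968856238
```

arm_command:
  commands:
    - [0, 6, 2, 0, 10]
    - [0, 12, 4, 0, 20]
    - [0, 18, 7, 0, 30]
    - [0, 23, 11, 0, 40]
    - [0, 27, 15, 0, 50]
    - [0, 31, 20, 0, 60]
    - [0, 34, 26, 0, 70]
    - [0, 36, 32, 0, 80]
    - [0, 37, 38, 0, 80]
    - [0, 37, 41, 0, 80]

```text
clock: 4.78
position: [0.4987, 0.0032, 0.7797]
orientation: [-0.072, 0.641, 0.757, -0.105]
force: [1.1, -0.6, 0.2]
gripper_width: 0.0852
```

```bash
python3 st.py
```

```text
4.775 J [-0.1108  0.1891  1.068  -0.1092  2.1205 -0.3212] pos [0.4987 0.0032 0.7797] z [-0.2442 -0.0664 -0.9674] x [-0.1668  0.9857 -0.0255] y [ 0.9553  0.1551 -0.2518] grasp [ 0.4608 -0.0071  0.6298] F [ 1.1176 -0.616   0.1614] w 0.08518130782651567 lean 14.659815083111992
```

arm_command:
  commands:
    - [0, 6, 0, 0, 0]
    - [0, 12, 0, 0, 0]
    - [0, 18, 0, 0, 0]
    - [0, 24, 0, 0, 0]
    - [0, 30, 0, 0, 0]
    - [0, 36, 0, 0, 0]
    - [0, 42, 0, 0, 0]
    - [0, 48, 0, 0, 0]
    - [0, 54, 0, 0, 0]

```text
clock: 5.9
position: [0.7974, 0.0005, 0.6956]
orientation: [-0.06, 0.643, 0.757, -0.096]
force: [0.6, -0.5, 0.0]
gripper_width: 0.0852
```

```bash
python3 st.py
```

```text
5.9 J [-0.0734  0.8891  0.0474 -0.1263  2.4122 -0.3219] pos [0.7974 0.0005 0.6956] z [-0.2144 -0.0684 -0.9743] x [-0.1659  0.9856 -0.0327] y [ 0.9626  0.1546 -0.2227] grasp [ 0.7641 -0.0101  0.5445] F [ 0.5606 -0.5061  0.0488] w 0.0851942194979843 lean 13.006469238707103
```

```bash
cat > fk.py <<'E'
from h import *
D=[([-1.36262978,.491532719,1.55945550,-1.15e-5,1.09168326,-.105605634],[.19291484,-.59444083,.40414223],[-0.1546*0,0,-1]),
([-1.4028,.5428,.0659,-.2409,2.6838,-.3856],[.1502,-.5428,.9314],[-.1308,.1409,-.9813]),
([-1.4091,.3956,.0478,-.3353,2.9285,-.4948],[.1273,-.4067,1.0117],[-.1072,.2246,-.9685]),
([-1.4093,.0639,1.2198,-.0802,2.1017,-.2071],[.1277,-.4089,.7782],[-.1071,.2279,-.9678]),
([-.1108,.1891,1.068,-.1092,2.1205,-.3212],[.4987,.0032,.7797],[-.2442,-.0664,-.9674]),
([-.0734,.8891,.0474,-.1263,2.4122,-.3219],[.7974,.0005,.6956],[-.2144,-.0684,-.9743])]
X=[[.936,.3439,-.0754],[.9424,.3334,-.0269],[.9425,.3332,-.0259],[-.1668,.9857,-.0255],[-.1659,.9856,-.0327]]
def rot(ax,a): return R.from_rotvec(np.array(ax)*a).as_matrix()
Z=[0,0,1];Y=[0,1,0]
def fk(J,p):
    R1=rot(Z,J[0]);R2=R1@rot(Y,J[1]);R3=R2@rot(Y,J[2]);R4=R3@rot(Z,J[3]);R5=R4@rot(Y,J[4]);R6=R5@rot(Z,J[5]+p[7])
    P=np.array([0,0,p[0]])+R1@[p[1],p[8],0]+R2@[p[5],0,p[2]]+R3@[p[6],0,p[3]]+R5@[0,0,p[4]]
    return P,R6
def res(p):
    r=[]
    for i,(J,P,z) in enumerate(D):
        a,b=fk(J,p);r+=list(a-P)+list(.2*(b[:,2]-z))
        if i: r+=list(.2*(b[:,0]-X[i-1]))
    r+=list(1e-4*np.array(p))
    return r
best=min((least_squares(res,[.3,0,.45,.45,.1,0,0,o,0]) for o in (0,1.57,3.14,-1.57)),key=lambda s:s.cost)
PAR=best.x
if __name__=='__main__':
    np.set_printoptions(precision=4,suppress=True);print(best.cost,PAR);
    for (J,P,z) in D: a,b=fk(J,PAR);print(a-P,b[:,2]-z)
E
python3 fk.py
```

```text
4.745997772003263e-08 [ 0.1963 -0.      0.5868  0.411   0.0814 -0.      0.0431  1.5708  0.0659]
[-0.  0.  0.] [-0.0002  0.0011  0.    ]
[-0. -0.  0.] [-0.  0. -0.]
[ 0.  0. -0.] [ 0.0001 -0.     -0.    ]
[-0.  0. -0.] [-0.  0.  0.]
[ 0. -0.  0.] [-0.      0.0001 -0.    ]
[-0.      0.0001 -0.    ] [ 0.     -0.     -0.0001]
```

```bash
cat > ik.py <<'E'
from fk import *
lo=np.array([-3.1,-.84,.05,-1.13,.06,-2.69]);hi=np.array([3.1,2.19,2.79,4.28,2.93,2.69])
def ik(P,Rt,J0,w=.3):
    def f(J):
        a,b=fk(J,PAR);return np.r_[a-P,w*R.from_matrix(Rt@b.T).as_rotvec()]
    s=least_squares(f,np.clip(J0,lo+1e-6,hi-1e-6),bounds=(lo,hi),xtol=1e-12,ftol=1e-12);return s.x,s.cost
def lean(Rm): return np.degrees(np.arccos(-Rm[2,2]))
E
python3 - <<'E'
from ik import *
np.set_printoptions(precision=4,suppress=True)
J0=D[0][0];P0,R0=fk(J0,PAR)
for w in (.02,.05,.1,.2,.3,.5,1,2):
    J=J0
    for k in range(1,11): J,c=ik(P0+[0,0,.06*k],R0,J,w)
    a,b=fk(J,PAR);
    J2=J
    for k in (.1,.1,.2,.2): J2,c=ik(a+[0,0,k],b,J2,w)
    a2,b2=fk(J2,PAR)
    print(w,J,a,lean(b),'|',J2,a2,lean(b2))
E
```

```text
0.02 [-1.3777  0.5126  0.05    0.1116  1.4294 -0.0647] [ 0.1919 -0.5914  0.9993] 66.07476242538547 | [-1.3834  0.483   0.05    0.7345  0.1092 -0.628 ] [ 0.1758 -0.5419  1.1145] 144.5950183335679
0.05 [-1.3778  0.512   0.05    0.0944  1.6963 -0.0646] [ 0.1883 -0.5802  0.9812] 50.78545097741101 | [-1.3895  0.4552  0.05    0.2355  0.4936 -0.1351] [ 0.175  -0.5394  1.1067] 123.20633413351544
0.1 [-1.3757  0.5234  0.05    0.0589  2.1392 -0.0762] [ 0.1822 -0.5615  0.9525] 24.689147710648065 | [-1.3998  0.414   0.05    0.1388  1.4026 -0.0645] [ 0.167  -0.5147  1.0584] 73.30645944058448
0.2 [-1.373   0.5393  0.05    0.0197  2.4444 -0.1002] [ 0.1784 -0.5499  0.9366] 6.218139074344054 | [-1.396   0.4284  0.05    0.0645  2.3181 -0.0868] [ 0.1554 -0.4788  0.9986] 19.893971143164862
0.3 [-1.3724  0.5429  0.05    0.0091  2.5029 -0.108 ] [ 0.1778 -0.5479  0.9342] 2.6371721240197967 | [-1.3934  0.4388  0.05    0.0317  2.5181 -0.1093] [ 0.153  -0.4716  0.9895] 7.773945783551555
0.5 [-1.3721  0.5448  0.05    0.0033  2.5314 -0.1124] [ 0.1775 -0.547   0.933 ] 0.8897034713638935 | [-1.3921  0.4439  0.05    0.0119  2.6037 -0.1248] [ 0.1521 -0.4687  0.9864] 2.5459051455047215
1 [-1.372   0.5455  0.05    0.0008  2.543  -0.1143] [ 0.1774 -0.5466  0.9326] 0.17410534404387448 | [-1.3917  0.4458  0.05    0.003   2.636  -0.132 ] [ 0.1517 -0.4676  0.9853] 0.5681817389898675
2 [-1.3719  0.5457  0.05    0.0002  2.5459 -0.1148] [ 0.1773 -0.5465  0.9325] 0.006564640641468902 | [-1.3915  0.4463  0.05    0.0007  2.6437 -0.1339] [ 0.1517 -0.4674  0.9851] 0.09471010134897109
```

```bash
cat > sim.py <<'E'
from ik import *
np.set_printoptions(precision=3,suppress=True)
V=.7*np.array([2.22,2.22,2.79,3.14,3.14,3.14])*.125
def jac(J):
    P,Rm=fk(J,PAR);A=np.zeros((6,6))
    for i in range(6):
        d=np.array(J,float);d[i]+=1e-6;a,b=fk(d,PAR);A[:3,i]=(a-P)/1e-6;A[3:,i]=R.from_matrix(b@Rm.T).as_rotvec()/1e-6
    return P,Rm,A
def dls(P,Rt,J,N,lam,clipmode,w=1,es=None):
    J=np.array(J,float)
    for _ in range(N):
        p,r,A=jac(J);e=np.r_[P-p,R.from_matrix(Rt@r.T).as_rotvec()]
        if np.linalg.norm(e)<1e-5:break
        W=np.diag([1,1,1,w,w,w]);A=W@A;e=W@e
        dq=A.T@np.linalg.solve(A@A.T+lam**2*np.eye(6),e)
        if es: 
            m=np.abs(dq).max(); dq*=min(1,es/m)
        J=J+dq
        if clipmode: J=np.clip(J,lo,hi)
    return np.clip(J,lo,hi)
def run(J,rows,N=20,lam=.05,clipmode=1,w=1,mode=0,es=None,lim=1):
    J=np.array(J,float);P0,R0=fk(J,PAR);Pc,Rc=P0,R0
    for r in rows:
        tP=P0+np.array(r[:3])/100;tR=rot(Z,np.radians(r[3]))@R0
        if mode==0: cP,cR=fk(J,PAR)
        else: cP,cR=Pc,Rc
        d=tP-cP;n=np.linalg.norm(d);d*=min(1,.0625/max(n,1e-9))
        v=R.from_matrix(tR@cR.T).as_rotvec();n=np.linalg.norm(v);v*=min(1,np.radians(10.7)/max(n,1e-9))
        Pc,Rc=cP+d,R.from_rotvec(v).as_matrix()@cR
        Jn=dls(Pc,Rc,J,N,lam,clipmode,w,es)
        dq=Jn-J
        if lim==1: dq*=min(1,(V/np.maximum(np.abs(dq),1e-9)).min())
        J=J+dq
    return J
T1=[(0,0,6*k,0) for k in range(1,11)];T2=[(0,0,10,0)]*2+[(0,0,20,0)]*2;T3=[(6*k,0,0,0) for k in range(1,10)]
tests=[(D[0][0],T1,D[1][0]),(D[1][0],T2,D[2][0]),(D[4][0],T3,D[5][0])]
E
python3 - <<'E'
from sim import *
out=[]
for N in (1,3,10,30,100):
  for lam in (.01,.03,.05,.1,.2,.3):
    for mode in (0,1):
      for w in (1,.3):
       for cm in (0,1):
        try: e=[run(j,T,N,lam,cm,w,mode)-np.array(t) for j,T,t in tests]
        except Exception: continue
        out.append((np.linalg.norm(e),N,lam,mode,w,cm,e))
out.sort(key=lambda t:t[0])
for o in out[:6]: print(o)
E
```

```text
(np.float64(0.418366851899511), 10, 0.3, 1, 1, 1, [array([ 0.031,  0.016, -0.016,  0.242, -0.118,  0.271]), array([-0.012,  0.078,  0.002, -0.019, -0.105, -0.031]), array([ 0.004,  0.09 ,  0.003, -0.002,  0.026, -0.001])])
(np.float64(0.4185433434685627), 30, 0.3, 1, 1, 1, [array([ 0.031,  0.016, -0.016,  0.242, -0.118,  0.271]), array([-0.013,  0.078,  0.002, -0.021, -0.104, -0.034]), array([ 0.004,  0.09 ,  0.003, -0.002,  0.026, -0.001])])
(np.float64(0.418544578784642), 100, 0.3, 1, 1, 1, [array([ 0.031,  0.016, -0.016,  0.242, -0.118,  0.271]), array([-0.013,  0.078,  0.002, -0.021, -0.104, -0.034]), array([ 0.004,  0.09 ,  0.003, -0.002,  0.026, -0.001])])
(np.float64(0.43078789118437066), 10, 0.3, 1, 1, 0, [array([ 0.031,  0.048, -0.016,  0.242, -0.077,  0.272]), array([-0.011,  0.113,  0.002, -0.061, -0.069, -0.074]), array([ 0.004,  0.121,  0.003, -0.006,  0.048, -0.006])])
(np.float64(0.4328745296195515), 3, 0.2, 1, 1, 0, [array([ 0.031,  0.032, -0.016,  0.242, -0.1  ,  0.272]), array([-0.011,  0.112,  0.002, -0.058, -0.07 , -0.07 ]), array([ 0.004,  0.121,  0.003, -0.006,  0.049, -0.006])])
(np.float64(0.43507528840048115), 10, 0.2, 1, 1, 0, [array([ 0.031,  0.065, -0.016,  0.242, -0.052,  0.272]), array([-0.013,  0.117,  0.002, -0.076, -0.062, -0.091]), array([ 0.004,  0.121,  0.003, -0.006,  0.048, -0.006])])
```

```bash
cat > feas.py <<'E'
from sim import *
bx=np.array([np.cos(-1.523),np.sin(-1.523),0]);by=np.array([-bx[1],bx[0],0])
def Rg(th,sg): # lean th back toward box front
    z=np.sin(th)*bx-np.cos(th)*np.array([0,0,1]); y=sg*by; x=np.cross(y,z); return np.c_[x,y,z]
G=np.array([.556,-.048,.085]);M=np.array([.5955,.243,.12])
if __name__=='__main__':
  for th in (25,30,35,40):
    for sg in (1,-1):
        Rm=Rg(np.radians(th),sg)
        for nm,g in (('fin',G),('mat',M)):
            best=None
            for J4 in (-.5,0,.5,1.5,2.5):
              for J6 in (-2,-1,0,1,2):
                J,c=ik(g-.155*Rm[:,2],Rm,[0,.8,1.5,J4,1.2,J6])
                if best is None or c<best[1]-1e-12: best=(J,c)
            print(th,sg,nm,best[0],best[1]<1e-8)
E
python3 feas.py
```

```text
25 1 fin [-0.026  0.649  1.897 -0.718  0.696  0.51 ] True
25 1 mat [ 0.429  0.734  1.536 -0.459  1.089  0.642] True
25 -1 fin [-0.026  0.649  1.897 -0.718  0.696 -2.632] True
25 -1 mat [ 0.429  0.734  1.536 -0.459  1.089 -2.5  ] True
30 1 fin [ 0.008  0.666  1.898 -0.831  0.743  0.633] True
30 1 mat [ 0.454  0.756  1.517 -0.527  1.15   0.695] True
30 -1 fin [ 0.008  0.666  1.898 -0.831  0.743 -2.509] True
30 -1 mat [ 0.454  0.756  1.517 -0.527  1.15  -2.447] True
35 1 fin [ 0.039  0.686  1.898 -0.929  0.798  0.74 ] True
35 1 mat [ 0.477  0.78   1.498 -0.591  1.212  0.741] True
35 -1 fin [ 0.039  0.686  1.898 -0.929  0.798 -2.401] True
35 -1 mat [ 0.477  0.78   1.498 -0.591  1.212 -2.401] True
40 1 fin [ 0.069  0.709  1.898 -1.012  0.86   0.833] True
40 1 mat [ 0.498  0.805  1.48  -0.65   1.276  0.78 ] True
40 -1 fin [ 0.069  0.709  1.898 -1.012  0.86  -2.308] True
40 -1 mat [ 0.498  0.805  1.48  -0.65   1.276 -2.362] True
```

arm_command:
  commands:
    - [0, -2, 0, -4, 10.5]
    - [0, -2, 0, -8, 21]
    - [0, -2, 0, -12, 31.5]
    - [0, -2, 0, -14, 42]
    - [0, -2, 0, -14, 52.5]
    - [0, -2, 0, -14, 63]
    - [0, -2, 0, -14, 73.5]
    - [0, -2, 0, -14, 84]
    - [0, -2, 0, -14, 94.5]
    - [0, -2, 0, -14, 105]

```text
clock: 7.15
position: [0.778, 0.0005, 0.5558]
orientation: [0.036, -0.162, 0.98, -0.111]
force: [0.0, -0.3, 0.4]
gripper_width: 0.0857
```

```bash
python3 st.py
```

```text
7.15 J [-0.0633  0.6484  0.8882 -0.1996  1.4839 -1.9574] pos [0.778  0.0005 0.5558] z [ 0.1074 -0.2047 -0.9729] x [-0.9446 -0.3264 -0.0356] y [-0.3102  0.9228 -0.2284] grasp [ 0.7946 -0.0312  0.405 ] F [ 0.0191 -0.302   0.4068] w 0.08566007764689099 lean 13.365184298636311
```

arm_command:
  commands:
    - [0, 0, 0, 5, 10]
    - [0, 0, 0, 12, 10]
    - [0, 0, 0, 18, 10]
    - [0, 0, 0, 24, 10]
    - [0, 0, 0, 30, 10]
    - [0, 0, 0, 36, 10]

```text
clock: 7.9
position: [0.7208, -0.0001, 0.8234]
orientation: [0.057, -0.245, 0.961, -0.112]
force: [0.4, -0.5, 0.4]
gripper_width: 0.0854
```

```bash
python3 st.py
```

```text
7.9 J [-0.0717  0.7215  0.0475 -0.2153  2.1803 -2.2825] pos [ 0.7208 -0.0001  0.8234] z [ 0.1645 -0.1874 -0.9684] x [-0.8733 -0.4841 -0.0546] y [-0.4586  0.8547 -0.2433] grasp [ 0.7463 -0.0291  0.6733] F [ 0.4473 -0.4949  0.4446] w 0.08541647411561674 lean 14.441466727089503
```

arm_command:
  commands:
    - [0, 0, 0, 6, 0]
    - [0, 0, 0, 12, 0]
    - [0, 0, 0, 18, 0]
    - [0, 0, 0, 24, 0]

```text
clock: 8.4
position: [0.6368, -0.0005, 0.9008]
orientation: [0.069, -0.246, 0.96, -0.117]
force: [0.0, 0.4, -0.0]
gripper_width: 0.085
```

```bash
python3 st.py
```

```text
8.4 J [-0.0819  0.6053  0.0476 -0.2298  2.2648 -2.3217] pos [ 0.6368 -0.0005  0.9008] z [ 0.1909 -0.1914 -0.9628] x [-0.8694 -0.4883 -0.0754] y [-0.4557  0.8514 -0.2596] grasp [ 0.6664 -0.0302  0.7515] F [ 0.0411  0.4243 -0.0193] w 0.08504741709991025 lean 15.684331610828975
```

```bash
cat >> sim.py <<'E'
J6a=[-.0633,.6484,.8882,-.1996,1.4839,-1.9574];J6b=[-.0717,.7215,.0475,-.2153,2.1803,-2.2825];J6c=[-.0819,.6053,.0476,-.2298,2.2648,-2.3217]
T4=[(0,0,z,10) for z in (5,12,18,24,30,36)];T5=[(0,0,z,0) for z in (6,12,18,24)]
tests+=[(J6a,T4,J6b),(J6b,T5,J6c)]
E
python3 - <<'E'
from sim import *
for w in (.1,.2,.3,.4,.5,1):
    print(w)
    for j,T,t in tests:
        J=np.array(j);P0,R0=fk(J,PAR)
        for r in T: J,c=ik(P0+np.array(r[:3])/100,rot(Z,np.radians(r[3]))@R0,J,w)
        a,b=fk(J,PAR);a0,b0=fk(t,PAR);print('  ',J-t,a-a0,b[:,2],b0[:,2])
E
```

```text
0.1
   [ 0.027 -0.019 -0.016  0.3   -0.545  0.309] [ 0.032 -0.019  0.021] [ 0.129 -0.397 -0.909] [-0.131  0.141 -0.981]
   [-0.     0.011  0.002  0.166 -0.995  0.131] [ 0.007 -0.085  0.015] [-0.047 -0.688 -0.725] [-0.107  0.225 -0.969]
   [ 0.005  0.042  0.003  0.102 -1.213  0.035] [ 0.108  0.001 -0.002] [ 0.816 -0.079 -0.572] [-0.214 -0.068 -0.974]
   [ 0.    -0.037  0.003  0.039 -0.484  0.003] [ 0.011 -0.001  0.043] [ 0.627 -0.22  -0.747] [ 0.165 -0.187 -0.968]
   [-0.001 -0.048  0.002  0.062 -0.839  0.008] [ 0.018 -0.002  0.071] [ 0.867 -0.238 -0.438] [ 0.191 -0.191 -0.963]
0.2
   [ 0.03  -0.004 -0.016  0.261 -0.239  0.285] [ 0.028 -0.007  0.005] [ 0.034 -0.103 -0.994] [-0.131  0.141 -0.981]
   [-0.01   0.044  0.002  0.076 -0.29   0.063] [ 0.    -0.06  -0.023] [-0.122 -0.018 -0.992] [-0.107  0.225 -0.969]
   [ 0.005  0.042  0.003  0.047 -0.427  0.034] [ 0.055  0.001 -0.036] [ 0.167 -0.084 -0.982] [-0.214 -0.068 -0.974]
   [-0.002 -0.029  0.003  0.012 -0.122 -0.005] [-0.009 -0.001  0.023] [ 0.307 -0.201 -0.93 ] [ 0.165 -0.187 -0.968]
   [-0.003 -0.041  0.002  0.02  -0.23   0.001] [
[... 1701 characters left out ...]
8]
   [-0.006 -0.032  0.002 -0.002  0.011 -0.012] [-0.023 -0.002  0.019] [ 0.207 -0.194 -0.959] [ 0.191 -0.191 -0.963]
1
   [ 0.031  0.003 -0.016  0.242 -0.141  0.271] [ 0.027 -0.004  0.001] [ 0.001 -0.003 -1.   ] [-0.131  0.141 -0.981]
   [-0.013  0.054  0.002  0.021 -0.147  0.011] [-0.    -0.056 -0.027] [-0.131  0.136 -0.982] [-0.107  0.225 -0.969]
   [ 0.004  0.057  0.003  0.007 -0.042  0.011] [ 0.031  0.001 -0.048] [-0.23  -0.067 -0.971] [-0.214 -0.068 -0.974]
   [-0.003 -0.023  0.003 -0.002  0.037 -0.014] [-0.017 -0.001  0.015] [ 0.148 -0.184 -0.972] [ 0.165 -0.187 -0.968]
   [-0.007 -0.03   0.002 -0.006  0.043 -0.015] [-0.024 -0.002  0.017] [ 0.175 -0.189 -0.966] [ 0.191 -0.191 -0.963]
```

```bash
cat > spin.py <<'E'
from sim import *
def call(J,rows,w=.5):
    J=np.array(J,float);P0,R0=fk(J,PAR)
    for r in rows: J,c=ik(P0+np.array(r[:3])/100,rot(Z,np.radians(r[3]))@R0,J,w)
    return J
def down(J): a,b=fk(J,PAR); return -b[2]
if __name__=='__main__':
  for P in ([.5,0,.5],[.6,0,.5],[.7,0,.5],[.6,0,.7],[.5,0,.7],[.6,0,.35]):
    J0=J6c;a,b=fk(J0,PAR)
    J0,c=ik(np.array(P),b,J0,.5); print(P,'J',J0,c<1e-8,down(J0))
    for s in (1,-1):
        J=J0
        for k in range(3):
            n=10
            rows=[(0,0,0,s*10*i) for i in range(1,n+1)]
            J=call(J,rows);a,b=fk(J,PAR);print('  ',s,J,'down',down(J),a-P)
E
python3 spin.py
```

```text
[0.5, 0, 0.5] J [-0.104  0.197  1.756 -0.206  0.984 -2.08 ] True [0.075 0.26  0.963]
   1 [ 0.013  0.375  2.251 -1.048  0.06  -2.69 ] down [-0.3    0.361  0.883] [-0.083  0.067 -0.208]
   1 [ 1.499 -0.16   2.79  -1.13   0.086 -2.69 ] down [-0.34   0.313  0.887] [-0.552  0.111 -0.176]
   1 [ 3.1   -0.184  2.79  -1.13   0.087 -2.69 ] down [-0.353  0.33   0.875] [-0.606 -0.055 -0.174]
   -1 [-0.103  0.25   1.684 -0.18   1.419 -0.384] down [0.075 0.26  0.963] [-0.  0.  0.]
   -1 [-0.169  0.237  1.703  0.229  1.365  1.184] down [0.075 0.26  0.963] [-0.  0.  0.]
   -1 [-0.255  0.181  1.822  0.262  0.902  2.69 ] down [0.117 0.296 0.948] [-0.014 -0.042 -0.015]
[0.6, 0, 0.5] J [-0.086  0.354  1.532 -0.202  1.053 -2.077] True [0.075 0.26  0.963]
   1 [ 0.003  0.461  2.098 -1.048  0.06  -2.69 ] down [-0.331  0.41   0.85 ] [-0.106  0.063 -0.214]
   1 [ 1.2    0.056  2.56  -1.13   0.06  -2.69 ] down [-0.337  0.343  0.876] [-0.57   0.247 -0.166]
   1 [ 2.9   -0.252  2.79  -1.13   0.168 -2.69 ] down [-0.418  0.315  0.852] [-0.702 -0.03  -0.168]
   -1 [-0.086  0.407  1.448 -0.175  1.499 -0.382] down
[... 2160 characters left out ...]
8  0.292 0.953] [-0.025 -0.071 -0.017]
[0.6, 0, 0.35] J [-0.086  0.498  1.724 -0.266  0.725 -1.977] True [0.075 0.26  0.963]
   1 [-0.022  0.604  2.085 -1.09   0.06  -2.69 ] down [-0.284  0.302  0.91 ] [-0.091  0.051 -0.133]
   1 [ 1.124  0.256  2.516 -1.13   0.06  -2.69 ] down [-0.251  0.231  0.94 ] [-0.533  0.283 -0.061]
   1 [ 2.763 -0.078  2.79  -1.13   0.159 -2.69 ] down [-0.325  0.193  0.926] [-0.727 -0.008 -0.036]
   -1 [-0.086  0.542  1.639 -0.189  1.179 -0.322] down [0.075 0.26  0.963] [-0. -0.  0.]
   -1 [-0.141  0.53   1.661  0.255  1.115  1.145] down [0.075 0.26  0.963] [-0. -0.  0.]
   -1 [-0.179  0.493  1.787  0.324  0.616  2.69 ] down [0.125 0.296 0.947] [-0.012 -0.024 -0.014]
```

```bash
cat >> spin.py <<'E'
def call2(J,rows,w=.5,mode=0,lim=1):
    J=np.array(J,float);P0,R0=fk(J,PAR);Pc,Rc=P0,R0
    for r in rows:
        tP=P0+np.array(r[:3])/100;tR=rot(Z,np.radians(r[3]))@R0
        cP,cR=fk(J,PAR) if mode==0 else (Pc,Rc)
        d=tP-cP;n=np.linalg.norm(d);d=d*min(1,.0625/max(n,1e-9))
        v=R.from_matrix(tR@cR.T).as_rotvec();n=np.linalg.norm(v);v=v*min(1,np.radians(10.7)/max(n,1e-9))
        Pc,Rc=cP+d,R.from_rotvec(v).as_matrix()@cR
        Jn,c=ik(Pc,Rc,J,w);dq=Jn-J
        if lim: dq=dq*min(1,(V/np.maximum(np.abs(dq),1e-9)).min())
        J=J+dq
    return J
E
sed -i 's/^def call2/def call2/' spin.py
python3 - <<'E'
from spin import *
for mode in (0,1):
  for w in (.05,.1,.15,.2,.3,.5,1):
    out=[];o2=[]
    for j,T,t in tests:
        J=call2(j,T,w,mode);a,b=fk(J,PAR);a0,b0=fk(t,PAR);out.append(np.r_[a-a0,b[:,2]-b0[:,2]])
        o2.append(J-t)
    print(mode,w,np.linalg.norm(out[2:]),np.linalg.norm(o2[2:])); 
    if w in(.1,.3): print(np.array(out))
E
```

```text
0 0.05 1.8448817586885031 1.9524647758604956
0 0.1 1.0570417908036547 1.0595945745734234
[[ 0.034 -0.026  0.002  0.21  -0.383  0.014]
 [ 0.007 -0.085 -0.013  0.029 -0.626  0.056]
 [ 0.055  0.001  0.016  0.734 -0.026  0.125]
 [ 0.018 -0.     0.017  0.321 -0.025  0.12 ]
 [ 0.031 -0.001  0.039  0.562 -0.043  0.347]]
0 0.15 0.2469869497156017 0.2494413868498047
0 0.2 0.11306024681025854 0.12108088637309279
0 0.3 0.025804801267048993 0.03643035379941863
[[ 0.032 -0.019 -0.009  0.139 -0.167 -0.018]
 [ 0.004 -0.072 -0.035 -0.022 -0.105 -0.016]
 [ 0.006  0.001 -0.008  0.006 -0.    -0.001]
 [ 0.003 -0.001 -0.002  0.016 -0.     0.003]
 [ 0.005 -0.001 -0.003  0.014 -0.002  0.003]]
0 0.5 0.026941496614395752 0.016001661894361037
0 1 0.04353257852306537 0.02922178766310193
1 0.05 1.872014931496965 1.9925410773090648
1 0.1 1.4971217996267783 1.5592955014084717
[[ 0.032 -0.019  0.021  0.26  -0.538  0.073]
 [ 0.007 -0.085  0.015  0.06  -0.912  0.244]
 [ 0.108  0.001 -0.002  1.031 -0.011  0.402]
 [ 0.011 -0.001  0.043  0.463 -0.032  0.221]
 [ 0.018 -0.002  0.071  0.676 -0.047  0.525]]
1 0.15 0.8711499656513871 0.8835535579478863
1 0.2 0.4953820702658525 0.5082174328895839
1 0.3 0.19548011328940143 0.22182181352245067
[[ 0.028 -0.005  0.003  0.145 -0.185 -0.018]
 [-0.    -0.058 -0.025 -0.021 -0.143 -0.02 ]
 [ 0.04   0.001 -0.044  0.141 -0.007 -0.02 ]
 [-0.013 -0.001  0.018  0.052 -0.004  0.011]
 [-0.019 -0.002  0.023  0.095 -0.014  0.027]]
1 0.5 0.07609410900501373 0.11364630090256352
1 1 0.07403134694960845 0.10168408450560695
```

```bash
nproc
cat > search.py <<'E'
from spin import *
import multiprocessing as mp,time,sys
def cost(J):
    d=down(J); s=abs(d[0]); return abs(d[1])+max(0,.48-s)+max(0,s-.6)
def prim(J,rng):
    a,b=fk(J,PAR)
    P=np.array([rng.uniform(.4,.7),rng.uniform(-.3,.4),rng.uniform(.5,.8)]);s=rng.uniform(-150,150)
    Rn=rot(Z,np.radians(s))@b; J1=J
    for f in (.25,.5,.75,1):
        J1,c=ik(a+(P-a)*f,rot(Z,np.radians(s*f))@b,J1,.4)
    if c>1e-8: return None
    v=rng.normal(size=3);v/=np.linalg.norm(v);v*=rng.choice([0,0,1]);sp=rng.choice([-1,1,1,-1,0]);n=int(rng.choice([4,7,10]))
    rows=[tuple(np.r_[v*6*i,sp*10.5*i]) for i in range(1,n+1)]
    J2=call2(J1,rows,.4,0)
    a2,_=fk(J2,PAR)
    if a2[2]<.42 or np.hypot(a2[0],a2[1])<.33 or a2[0]<.1: return None
    return (cost(J2),P,s,v,sp,n,J1,J2)
def work(a):
    J,seed,T=a;rng=np.random.default_rng(seed);t=time.time();o=[]
    while time.time()-t<T:
        r=prim(J,rng)
        if r: o.append(r)
    return sorted(o,key=lambda r:r[0])[:8]
if __name__=='__main__':
    J=np.array(eval(sys.argv[1]));T=float(sys.argv[2])
    n=mp.cpu_count()
    with mp.Pool(n) as p:
        L=sorted(sum(p.map(work,[(J,i,T) for i in range(n)]),[]),key=lambda r:r[0])
        for r in L[:5]: print('1:',round(r[0],3),r[1:],down(r[7]))
        # second step
        for i,r0 in enumerate(L[:6]):
            L2=sorted(sum(p.map(work,[(r0[7],100*i+k,T/3) for k in range(n)]),[]),key=lambda r:r[0])
            print('2 from',i,round(r0[0],3),'->',round(L2[0][0],3),L2[0][1:],down(L2[0][7]))
E
OMP_NUM_THREADS=1 python3 search.py "J6c if 0 else [-0.0819,.6053,.0476,-.2298,2.2648,-2.3217]" 90
```

```text
4
1: 0.009 (array([ 0.582, -0.153,  0.738]), -10.308745055313494, array([-0.229, -0.847,  0.48 ]), np.int64(1), 10, array([-0.346,  0.298,  1.026, -0.158,  1.593, -2.26 ]), array([-0.918,  0.6  ,  0.05 ,  1.016,  2.453, -2.69 ])) [0.577 0.009 0.817]
1: 0.087 (array([0.647, 0.177, 0.782]), 38.724236862453154, array([-0., -0., -0.]), np.int64(1), 10, array([ 0.178,  0.453,  0.676, -0.078,  1.748, -2.595]), array([ 0.156,  0.711,  0.05 ,  0.563,  2.284, -2.69 ])) [ 0.404 -0.011  0.915]
1: 0.097 (array([0.681, 0.331, 0.714]), 52.685802866366885, array([0., 0., 0.]), np.int64(1), 10, array([ 0.373,  0.611,  0.572, -0.065,  1.693, -2.636]), array([ 0.35 ,  0.827,  0.05 ,  0.577,  2.196, -2.69 ])) [ 0.439 -0.056  0.897]
1: 0.175 (array([0.549, 0.185, 0.602]), 6.848551177129167, array([ 0.518, -0.733,  0.441]), np.int64(1), 10, array([ 0.241,  0.274,  1.39 , -0.222,  1.313, -1.912]), array([-0.195,  0.766,  0.05 ,  0.448,  2.109, -2.69 ])) [0.393 0.088 0.915]
1: 0.249 (array([ 0.642, -0.165,  0.606]), -34.756156210124345, array([ 0.418, -0.804,  0.424]), np.int64(1), 10, array([-0.322,  0.42
[... 972 characters left out ...]
rray([0.46 , 0.85 , 0.255]), np.int64(1), 10, array([ 0.098,  0.451,  1.121,  0.087,  1.164, -2.007]), array([ 0.471,  0.962,  0.05 ,  0.563,  1.959, -2.69 ])) [ 0.503 -0.001  0.864]
2 from 4 0.249 -> 0.019 (array([ 0.655, -0.267,  0.645]), -21.524854582918294, array([-0.735, -0.009,  0.678]), np.int64(1), 7, array([-0.501,  0.456,  1.019,  0.192,  1.279, -2.426]), array([-0.773,  0.376,  0.272,  0.853,  2.455, -2.69 ])) [ 0.496 -0.019  0.868]
2 from 5 0.252 -> 0.075 (array([0.656, 0.344, 0.742]), -73.30691324969672, array([ 0.,  0., -0.]), np.int64(1), 10, array([ 0.401,  0.567,  0.588, -0.059,  1.613, -1.758]), array([ 0.37 ,  0.796,  0.05 ,  0.683,  2.256, -2.69 ])) [ 0.489 -0.075  0.869]
```

arm_command:
  commands:
    - [0, 0, 5, -3, 10]
    - [0, 1, 10, -6, 20]
    - [0, 1, 14, -10, 30]
    - [0, 1, 18, -12, 39]
    - [0, 1, 18, -12, 39]

```text
clock: 9.02
position: [0.6481, 0.182, 0.7779]
orientation: [0.103, -0.554, 0.821, -0.087]
force: [0.3, -0.3, 0.2]
gripper_width: 0.0851
```

```bash
python3 st.py
cat > pred.py <<'E'
import sys
from spin import *
from workcell import ctrl
J=ctrl.state()['joints']; print(J,fk(J,PAR)[0],down(J))
for v in eval(sys.argv[1]):
    n=v[4];rows=[tuple(np.r_[np.array(v[:3])*i,v[3]*i]) for i in range(1,n+1)]
    J2=call2(J,rows,.4,0);print(v,J2,fk(J2,PAR)[0],down(J2))
E
python3 pred.py "[(0,0,0,10.5,5),(0,0,0,10.5,10),(0,0,3,10.5,10),(0,0,-3,10.5,10),(3,0,0,10.5,10),(-3,0,0,10.5,10)]"
```

```text
9.025 J [ 0.1851  0.4561  0.6819 -0.0777  1.7444 -2.5964] pos [0.6481 0.182  0.7779] z [ 0.2647 -0.0282 -0.9639] x [-0.3643 -0.9284 -0.0729] y [-0.8928  0.3705 -0.2561] grasp [0.6891 0.1776 0.6285] F [ 0.3318 -0.2507  0.2462] w 0.08507360958336851 lean 15.440294410602334
[ 0.185  0.456  0.682 -0.078  1.744 -2.596] [0.648 0.182 0.778] [0.073 0.256 0.964]
(0, 0, 0, 10.5, 5) [ 0.22   0.489  0.594  0.128  1.81  -2.69 ] [0.646 0.222 0.79 ] [0.21  0.173 0.962]
(0, 0, 0, 10.5, 10) [ 0.166  0.716  0.05   0.545  2.277 -2.69 ] [0.677 0.213 0.831] [ 0.395 -0.009  0.919]
(0, 0, 3, 10.5, 10) [ 0.139  0.537  0.05   0.919  2.381 -2.69 ] [0.538 0.187 0.951] [0.54  0.105 0.835]
(0, 0, -3, 10.5, 10) [ 0.251  0.468  1.461 -0.309  0.842 -2.69 ] [0.632 0.211 0.463] [-0.111  0.424  0.899]
(3, 0, 0, 10.5, 10) [ 0.126  0.861  0.05   0.632  2.031 -2.69 ] [0.784 0.209 0.728] [0.536 0.035 0.843]
(-3, 0, 0, 10.5, 10) [ 0.459 -0.061  1.339  0.049  1.59  -2.69 ] [0.321 0.236 0.781] [0.159 0.222 0.962]
```

arm_command:
  commands:
    - [0, 2, 0, 0, 10.5]
    - [0, 4, 0, 0, 21]
    - [0, 6, 0, 0, 31.5]
    - [0, 8, 0, 0, 42]
    - [0, 10, 0, 0, 52.5]
    - [0, 12, 0, 0, 63]
    - [0, 14, 0, 0, 73.5]
    - [0, 16, 0, 0, 84]

```text
clock: 10.02
position: [0.7244, 0.2577, 0.781]
orientation: [0.168, -0.687, 0.703, 0.081]
force: [-0.8, -0.7, 0.8]
gripper_width: 0.0854
```

```bash
python3 st.py; python3 pred.py "[(0,0,0,10.5,3),(0,0,0,10.5,6),(0,0,3,10.5,6),(0,0,-3,10.5,6),(3,0,0,10.5,6),(-3,0,0,10.5,6)]"
```

```text
10.025 J [ 0.223   0.7843  0.0474  0.3601  2.0725 -2.6837] pos [0.7244 0.2577 0.781 ] z [ 0.1241  0.3449 -0.9304] x [-0.0003 -0.9376 -0.3476] y [-0.9923  0.0434 -0.1163] grasp [0.7436 0.3112 0.6368] F [-0.8002 -0.7008  0.7774] w 0.08544388522117972 lean 21.50317537279731
[ 0.223  0.784  0.047  0.36   2.072 -2.684] [0.724 0.258 0.781] [0.348 0.116 0.93 ]
(0, 0, 0, 10.5, 3) [ 0.231  0.781  0.05   0.636  2.207 -2.69 ] [0.702 0.273 0.786] [ 0.477 -0.022  0.879]
(0, 0, 0, 10.5, 6) [ 0.215  0.793  0.05   0.901  2.354 -2.69 ] [0.694 0.265 0.784] [ 0.59  -0.126  0.798]
(0, 0, 3, 10.5, 6) [ 0.218  0.676  0.05   0.95   2.394 -2.69 ] [0.617 0.25  0.867] [ 0.584 -0.032  0.811]
(0, 0, -3, 10.5, 6) [ 0.247  0.913  0.05   0.826  2.305 -2.69 ] [0.754 0.303 0.69 ] [ 0.566 -0.217  0.796]
(3, 0, 0, 10.5, 6) [ 0.196  0.854  0.05   0.855  2.241 -2.69 ] [0.741 0.264 0.738] [ 0.605 -0.111  0.788]
(-3, 0, 0, 10.5, 6) [ 0.3    0.678  0.05   0.921  2.486 -2.69 ] [0.593 0.294 0.863] [ 0.536 -0.109  0.837]
```

Model holds. Three more spin rows with a bit of upward push.

arm_command:
  commands:
    - [0, 0, 0, 2, 10.5]
    - [0, 0, 0, 4, 21]
    - [0, 0, 0, 6, 31.5]

```text
clock: 10.4
position: [0.6608, 0.2769, 0.8292]
orientation: [-0.159, 0.754, -0.613, -0.174]
force: [-0.9, 0.5, 0.2]
gripper_width: 0.0854
```

```bash
python3 st.py; python3 pred.py "[(0,0,0,10.5,1),(0,0,0,10.5,2),(0,0,0,-10.5,2),(0,0,3,10.5,2),(0,0,6,10.5,4)]"
```

```text
10.4 J [ 0.2523  0.7225  0.0474  0.6086  2.2204 -2.6837] pos [0.6608 0.2769 0.8292] z [-0.0672  0.4528 -0.8891] x [ 0.1886 -0.8693 -0.457 ] y [-0.9798 -0.1984 -0.027 ] grasp [0.6504 0.3471 0.6914] F [-0.9098  0.4929  0.1653] w 0.0854351071072564 lean 27.242741295353344
[ 0.252  0.723  0.047  0.609  2.22  -2.684] [0.661 0.277 0.829] [0.457 0.027 0.889]
(0, 0, 0, 10.5, 1) [ 0.262  0.72   0.05   0.727  2.293 -2.69 ] [0.648 0.284 0.832] [ 0.501 -0.026  0.865]
(0, 0, 0, 10.5, 2) [ 0.264  0.72   0.05   0.829  2.357 -2.69 ] [0.639 0.285 0.834] [ 0.538 -0.067  0.84 ]
(0, 0, 0, -10.5, 2) [ 0.258  0.648  0.206  0.466  2.01  -2.463] [0.661 0.277 0.829] [0.457 0.027 0.889]
(0, 0, 3, 10.5, 2) [ 0.257  0.68   0.05   0.843  2.373 -2.69 ] [0.615 0.273 0.861] [ 0.535 -0.038  0.844]
(0, 0, 6, 10.5, 4) [ 0.26   0.609  0.05   1.073  2.537 -2.69 ] [0.55  0.256 0.91 ] [ 0.575 -0.047  0.817]
```

arm_command:
  commands:
    - [0, 0, 0, 6, 10.5]

```text
clock: 10.52
position: [0.6201, 0.2745, 0.8618]
orientation: [-0.149, 0.787, -0.561, -0.207]
force: [-0.5, -0.0, 0.1]
gripper_width: 0.0858
```

```bash
python3 st.py
```

```text
10.525 J [ 0.2595  0.6769  0.0489  0.7283  2.3099 -2.6837] pos [0.6201 0.2745 0.8618] z [-0.1596  0.4666 -0.8699] x [ 0.284  -0.8223 -0.4932] y [-0.9455 -0.3257 -0.0012] grasp [0.5954 0.3468 0.7269] F [-0.5228 -0.0101  0.0875] w 0.08576109236584378 lean 29.54832459166829
```

Run:
```python
from spin import *
from workcell import ctrl
J=ctrl.state()['joints']
c1=[(-.5*i,-1.5*i,-4.5*i,-10.5*i) for i in range(1,11)]
J=call2(J,c1,.4,0);print(J,fk(J,PAR)[0],down(J))
c2=[(0,0,0,-10.5*min(i,8.7)) for i in range(1,10)]
J=call2(J,c2,.4,0);a,b=fk(J,PAR);print(J,a,down(J),b[:,2])
```

```text
[ 0.097  0.379  1.764  0.071  0.485 -1.695] [0.57  0.124 0.412] [0.493 0.001 0.87 ]
[ 0.17   0.441  1.659 -0.579  1.122  0.288] [0.57  0.124 0.412] [0.493 0.001 0.87 ] [ 0.078 -0.487 -0.87 ]
```

arm_command:
  commands:
    - [0, -0.5, -1.5, -4.5, -10.5]
    - [0, -1, -3, -9, -21]
    - [0, -1.5, -4.5, -13.5, -31.5]
    - [0, -2, -6, -18, -42]
    - [0, -2.5, -7.5, -22.5, -52.5]
    - [0, -3, -9, -27, -63]
    - [0, -3.5, -10.5, -31.5, -73.5]
    - [0, -4, -12, -36, -84]
    - [0, -4.5, -13.5, -40.5, -94.5]
    - [0, -5, -15, -45, -105]

```text
clock: 11.78
position: [0.5681, 0.1241, 0.4136]
orientation: [0.256, -0.068, 0.964, 0.014]
force: [-0.2, -0.5, -0.4]
gripper_width: 0.0852
```

arm_command:
  commands:
    - [0, 0, 0, 0, -10.5]
    - [0, 0, 0, 0, -21]
    - [0, 0, 0, 0, -31.5]
    - [0, 0, 0, 0, -42]
    - [0, 0, 0, 0, -52.5]
    - [0, 0, 0, 0, -63]
    - [0, 0, 0, 0, -73.5]
    - [0, 0, 0, 0, -84]
    - [0, 0, 0, 0, -91.2]
    - [0, 0, 0, 0, -91.2]

```text
clock: 13.02
position: [0.5686, 0.1248, 0.4144]
orientation: [0.189, 0.639, 0.726, -0.171]
force: [0.3, -0.3, -0.1]
gripper_width: 0.0855
```

```bash
python3 st.py
python3 - <<'E'
from workcell import ctrl
from h import *
s=ctrl.state();im=ctrl.capture('wrist');cv2.imwrite('pics/w1.png',im[:,:,::-1])
import pickle;pickle.dump((s,im),open('w1.pkl','wb'))
for l in ('lid_grip','lid_mid','box'):
    for r in ctrl.trace('wrist',l)[:2]: print(l,r['conf'],r['centre'],r['region'].sum())
E
```

```text
13.025 J [ 0.172   0.4386  1.6546 -0.5701  1.149   0.3107] pos [0.5686 0.1248 0.4144] z [ 0.0563 -0.49   -0.8699] x [-0.1115  0.8628 -0.4932] y [ 0.9922  0.1247 -0.0061] grasp [0.5773 0.0488 0.2795] F [ 0.3401 -0.2999 -0.1284] w 0.08553293172094073 lean 29.552176330334895
lid_grip 0.91 [250.2, 171.7] 7913
lid_mid 0.94 [253.6, 168.3] 7993
box 0.96 [92.9, 146.2] 10967
box 0.92 [296.9, 333.9] 3552
```

View pics/w1.png

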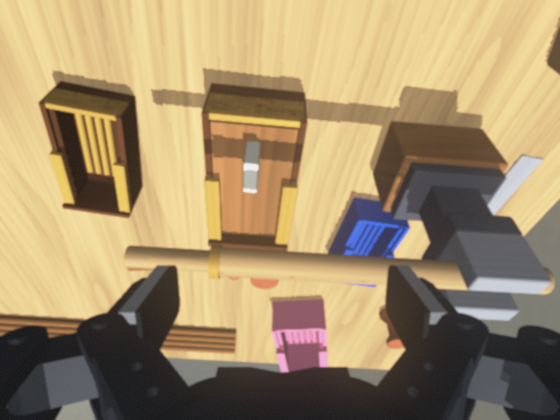

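Run:
```python
import cv2
im=cv2.imread('pics/w1.png')[70:290,180:330]
cv2.imwrite('pics/w1z.png',cv2.resize(im,None,fx=2.7*1,fy=2.7,interpolation=cv2.INTER_CUBIC))
im=cv2.imread('pics/w1.png')[75:205,195:315]
cv2.imwrite('pics/w1y.png',cv2.resize(im,None,fx=4.5,fy=4.5,interpolation=cv2.INTER_CUBIC))
```

```text
(no output)
```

View pics/w1z.png

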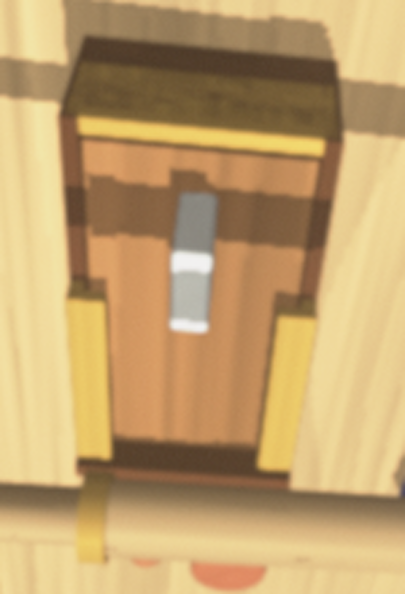

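View pics/w1y.png

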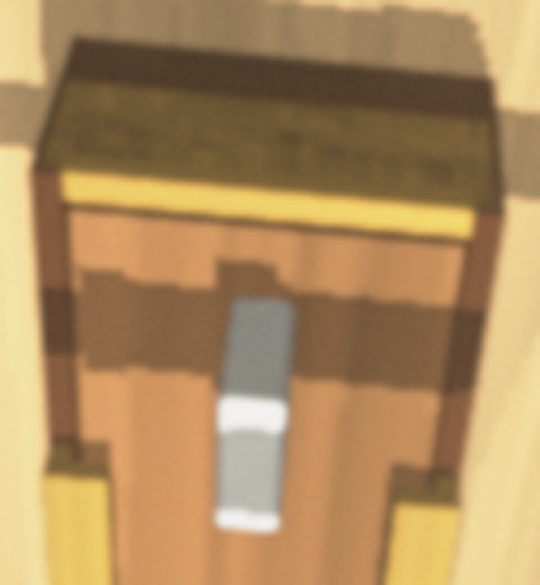

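```bash
cat > fitw.py <<'E'
from h import *
import pickle
from workcell import ctrl
np.set_printoptions(precision=4,suppress=True)
s,im=pickle.load(open('w1.pkl','rb'));c=cam(ctrl,'wrist',s);print('cam',c[2])
def fit(obs,off,sc,x0):
    def f(p):
        co,sn=np.cos(p[2]),np.sin(p[2]);r=[]
        for P,px in obs:
            P=np.array(P)/1000;W=[p[0]+co*P[0]-sn*P[1],p[1]+sn*P[0]+co*P[1],P[2]]
            r+=list(proj(c,W)[0]-(np.array(px)/sc+off))
        return np.array(r)
    q=least_squares(f,x0,loss='soft_l1');print(q.x,np.degrees(q.x[2]),f(q.x).reshape(-1,2));return q.x
off=np.array((195,75))
b=fit([((-88,-50,0),(74,40)),((-88,50,0),(490,80)),((-88,-50,62),(37,170)),((-88,50,62),(503,208))],off,4.5,[.558,-.093,-1.52])
f=fit([((-18,-7,100),(218,400)),((-18,7,100),(288,403)),((18,-7,100),(214,527)),((18,7,100),(278,531)),((-18,-7,62),(236,298)),((-18,7,62),(296,302))],off,4.5,[.556,-.047,-1.52])
co,sn=np.cos(b[2]),np.sin(b[2]);d=f[:2]-b[:2];print('fin in box',co*d[0]+sn*d[1],-sn*d[0]+co*d[1])
# mast: edges in w1z: off(180,70) sc 2.7
for px in ((60,485),(60,545),(250,490),(250,560)):
    pp=np.array(px)/2.7+[180,70]; t,dd=ray(c,pp); print(px,onz(c,pp,.182))
E
python3 fitw.py
```

```text
cam [0.5635 0.1679 0.3542]
[ 0.5606 -0.0936 -1.538 ] -88.11897270442657 [[-0.2532 -0.557 ]
 [ 0.9274 -0.8707]
 [-1.9928  0.6452]
 [ 0.6211  1.3466]]
[ 0.5589 -0.0492 -1.5524] -88.94553023256574 [[ 0.2393 -0.1628]
 [-0.0466  0.5349]
 [ 0.0717  0.5152]
 [-0.0042  0.8057]
 [-0.5386 -1.0689]
 [ 0.2082 -0.6303]]
fin in box -0.04451123665473163 -0.0001637799362157271
(60, 485) [ 0.5268 -0.0571  0.182 ]
(60, 545) [ 0.5256 -0.0882  0.182 ]
(250, 490) [ 0.5826 -0.052   0.182 ]
(250, 560) [ 0.5865 -0.0884  0.182 ]
```

arm_command:
  commands:
    - [0, -0.4, -1.6, -3.4, -1.6]
    - [0, -0.9, -3.2, -6.8, -3.3]
    - [0, -1.3, -4.8, -10.2, -5]
    - [0, -1.3, -4.8, -10.2, -5]
    - [0, -1.3, -4.8, -10.2, -5]

```text
clock: 13.85
position: [0.5553, 0.0778, 0.3131]
orientation: [0.182, 0.669, 0.698, -0.179]
force: [0.0, 0.8, -0.4]
gripper_width: 0.0854
```

```bash
python3 st.py
python3 - <<'E'
from workcell import ctrl
from h import *
import pickle
s=ctrl.state();im=ctrl.capture('wrist')
pickle.dump((s,im),open('w2.pkl','wb'))
cv2.imwrite('pics/w2.png',im[:,:,::-1])
z=cv2.resize(im[20:230,170:400,::-1],None,fx=2.8,fy=2.8,interpolation=cv2.INTER_CUBIC);cv2.imwrite('pics/w2z.png',z)
E
```

```text
13.85 J [ 0.0934  0.5334  1.8098 -0.6513  0.9461  0.4806] pos [0.5553 0.0778 0.3131] z [ 0.0147 -0.4925 -0.8702] x [-0.0378  0.8694 -0.4927] y [ 0.9992  0.0401 -0.0058] grasp [0.5575 0.0015 0.1782] F [ 0.0376  0.7544 -0.3765] w 0.08540620734568583 lean 29.521868077608296
```

View pics/w2.png

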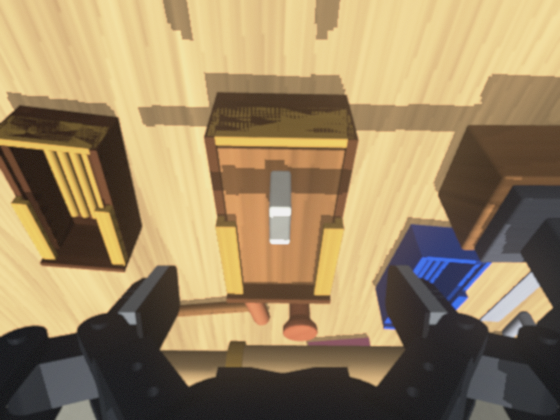

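View pics/w2z.png

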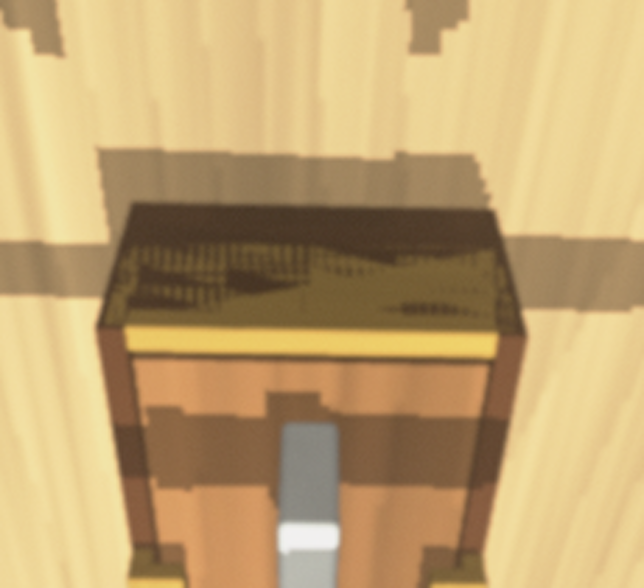

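```bash
sed -e "s/w1.pkl/w2.pkl/" -e '/^off=/,$d' fitw.py > fitw2.py
cat >> fitw2.py <<'E'
off=np.array((170,20))
b=fit([((-88,-50,0),(132,204)),((-88,50,0),(494,210)),((-88,-50,62),(98,325)),((-88,50,62),(524,335))],off,2.8,[.558,-.093,-1.52])
f=fit([((-18,-7,100),(278,522)),((-18,7,100),(340,523)),((18,-7,100),(280,624)),((18,7,100),(336,624)),((-18,-7,62),(282,422)),((-18,7,62),(338,422))],off,2.8,[.556,-.047,-1.52])
co,sn=np.cos(b[2]),np.sin(b[2]);d=f[:2]-b[:2];print('fin in box',co*d[0]+sn*d[1],-sn*d[0]+co*d[1])
E
python3 fitw2.py
```

```text
cam [0.554  0.1213 0.253 ]
[ 0.5594 -0.0935 -1.5486] -88.72877757293998 [[-0.1541 -0.8608]
 [ 0.1341 -0.3453]
 [-1.2809  1.1436]
 [ 1.3551  0.5605]]
[ 0.5587 -0.0479 -1.5392] -88.19028808890666 [[-0.3204  0.4029]
 [ 0.1586  0.2902]
 [-0.12    0.9619]
 [ 0.0998  1.1748]
 [ 0.0337 -2.2693]
 [ 0.152  -2.0462]]
fin in box -0.045578730296632786 0.0002624364064365512
```

arm_command:
  commands:
    - [0, 0, -1, -1.8, 0]
    - [0, 0, -2, -3.5, 0]
    - [0, 0.1, -3, -5.3, 0]
    - [0, 0.1, -4, -7, 0]
    - [0, 0.1, -4.5, -8, 0]
    - [0, 0.1, -5, -8.8, 0]
    - [0, 0.1, -5, -8.8, 0]
    - [0, 0.1, -5, -8.8, 0]

```text
clock: 14.9
position: [0.5559, 0.0276, 0.2242]
orientation: [0.181, 0.67, 0.698, -0.179]
force: [0.1, -0.2, 0.2]
gripper_width: 0.0854
```

```bash
python3 st.py
python3 - <<'E'
from workcell import ctrl
from h import *
im=ctrl.capture('wrist');cv2.imwrite('pics/w3.png',im[:,:,::-1])
E
```

```text
14.9 J [ 0.0036  0.6611  1.8853 -0.8002  0.757   0.6022] pos [0.5559 0.0276 0.2242] z [ 0.0132 -0.4927 -0.8701] x [-0.0372  0.8693 -0.4928] y [ 0.9992  0.0388 -0.0068] grasp [ 0.5579 -0.0488  0.0893] F [ 0.0807 -0.2055  0.1714] w 0.0854052126219884 lean 29.530037041231797
```

View pics/w3.png

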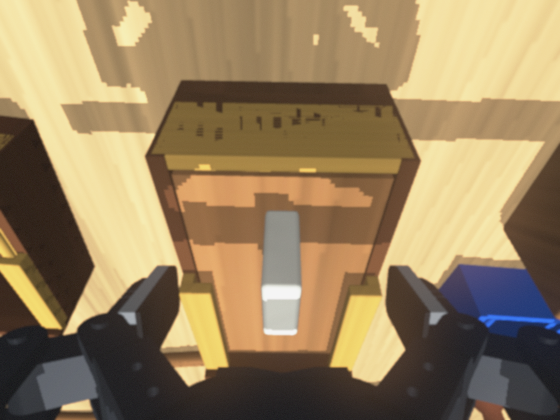

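arm_command:
  commands:
    - [0.3, 0, 0, 0, 0]
    - [0.6, 0, 0, 0, 0]
    - [0.8, 0, 0, 0, 0]
    - [1, 0, 0, 0, 0]
    - [1, 0, 0, 0, 0]
    - [1, 0, 0, 0, 0]
  newtons: 20

```text
clock: 15.7
position: [0.5557, 0.0275, 0.2239]
orientation: [0.181, 0.67, 0.697, -0.179]
force: [-0.7, -0.5, 2.6]
gripper_width: 0.0136
```

```bash
python3 st.py
```

```text
15.7 J [ 0.0034  0.6614  1.8857 -0.8003  0.7569  0.6025] pos [0.5557 0.0275 0.2239] z [ 0.0126 -0.4927 -0.8701] x [-0.0371  0.8694 -0.4928] y [ 0.9992  0.0385 -0.0073] grasp [ 0.5577 -0.0489  0.0891] F [-0.702  -0.4755  2.6275] w 0.013578109073601586 lean 29.527665895802517
```

arm_command:
  commands:
    - [1, 0, 0, 0.1, 0]
    - [1, 0, 0, 0.2, 0]
    - [1, 0, 0, 0.3, 0]

```text
clock: 16.08
position: [0.5556, 0.0275, 0.2267]
orientation: [0.181, 0.67, 0.697, -0.179]
force: [-1.5, -1.0, -2.7]
gripper_width: 0.0139
```

arm_command:
  commands:
    - [1, 0, 0, 0.1, 0]
    - [1, 0, 0, 0.1, 0]

```text
clock: 16.32
position: [0.5556, 0.0275, 0.2278]
orientation: [0.181, 0.67, 0.697, -0.179]
force: [-2.2, 0.8, -2.2]
gripper_width: 0.0141
```

arm_command:
  commands:
    - [1, 0, 0, 0.1, 0]
    - [1, 0, 0, 0.1, 0]

```text
clock: 16.58
position: [0.5557, 0.0275, 0.2288]
orientation: [0.181, 0.67, 0.697, -0.179]
force: [-3.3, 0.1, -2.3]
gripper_width: 0.0136
```

arm_command:
  commands:
    - [1, 0, 0, 0.1, 0]
    - [1, 0, 0, 0.1, 0]

```text
clock: 16.82
position: [0.5556, 0.0273, 0.2294]
orientation: [0.181, 0.67, 0.698, -0.18]
force: [-2.6, -2.9, -10.4]
gripper_width: 0.0135
```

arm_command:
  commands:
    - [1, 0, 0, 0.1, 0]
    - [1, 0, 0, 0.1, 0]

```text
clock: 17.08
position: [0.5556, 0.0271, 0.2301]
orientation: [0.181, 0.67, 0.698, -0.18]
force: [-2.7, -6.5, -15.0]
gripper_width: 0.0135
```

arm_command:
  commands:
    - [1, 0, 0, 0.1, 0]
    - [1, 0, 0, 0.1, 0]

```text
clock: 17.32
position: [0.5557, 0.0269, 0.231]
orientation: [0.181, 0.67, 0.698, -0.18]
force: [-0.1, -8.9, -16.3]
gripper_width: 0.0138
```

arm_command:
  commands:
    - [1, 0, 0, -0.1, 0]
    - [1, 0, 0, -0.1, 0]

```text
clock: 17.58
position: [0.5557, 0.0272, 0.2308]
orientation: [0.181, 0.67, 0.697, -0.18]
force: [-2.7, -4.3, -8.0]
gripper_width: 0.0137
```

arm_command:
  commands:
    - [1, 0, 0, -0.05, 0]
    - [1, 0, 0, -0.05, 0]

```text
clock: 17.82
position: [0.5558, 0.0274, 0.2306]
orientation: [0.181, 0.67, 0.697, -0.179]
force: [-3.4, -3.3, -3.6]
gripper_width: 0.0137
```

arm_command:
  commands:
    - [1, 0, 0, -0.06, 0]
    - [1, 0, 0.2, -0.06, 0]
    - [1, 0, 0.4, -0.05, 0]
    - [1, 0, 0.4, -0.05, 0]

```text
clock: 18.32
position: [0.5557, 0.0318, 0.2299]
orientation: [0.181, 0.67, 0.698, -0.179]
force: [-4.2, 1.6, 0.3]
gripper_width: 0.0139
```

arm_command:
  commands:
    - [1, -0.03, 0.3, 0, 0]
    - [1, -0.05, 0.6, 0.02, 0]
    - [1, -0.06, 0.9, 0.03, 0]
    - [1, -0.07, 1.2, 0.06, 0]
    - [1, -0.07, 1.2, 0.06, 0]

```text
clock: 18.95
position: [0.555, 0.0439, 0.2305]
orientation: [0.181, 0.67, 0.698, -0.179]
force: [-3.0, 2.9, -0.6]
gripper_width: 0.0135
```

```bash
python3 st.py
python3 - <<'E'
from workcell import ctrl
from h import *
im=ctrl.capture('wrist');cv2.imwrite('pics/w4.png',im[:,:,::-1])
im=ctrl.capture('side');cv2.imwrite('pics/s4.png',cv2.resize(im[190:300,220:360,::-1],None,fx=5,fy=5,interpolation=cv2.INTER_CUBIC))
E
```

```text
18.95 J [ 0.0329  0.652   1.879  -0.7763  0.7796  0.6024] pos [0.555  0.0439 0.2305] z [ 0.0129 -0.4924 -0.8703] x [-0.0377  0.8695 -0.4925] y [ 0.9992  0.0392 -0.0073] grasp [ 0.557  -0.0324  0.0956] F [-2.9731  2.8986 -0.6476] w 0.013549528056989989 lean 29.508245451075975
```

View pics/w4.png

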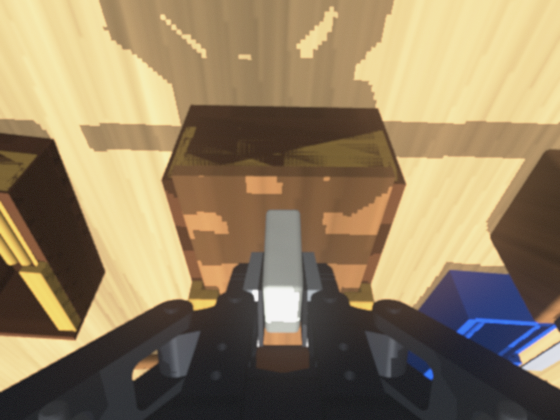

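View pics/s4.png

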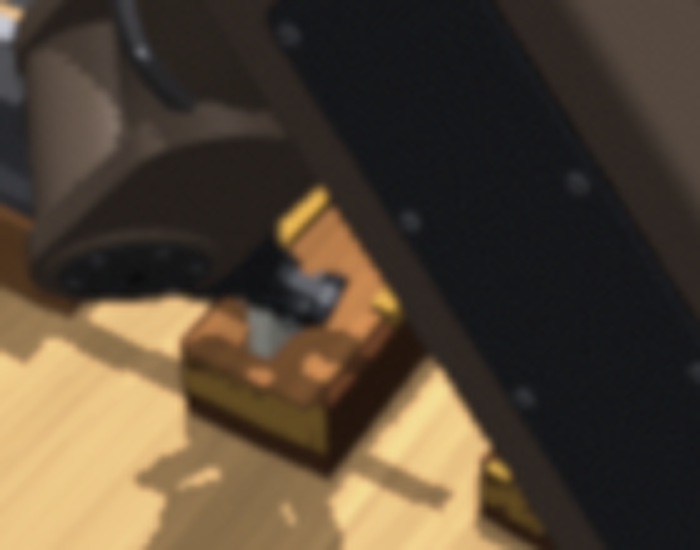

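arm_command:
  commands:
    - [1, -0.02, 0.5, 0.03, 0]
    - [1, -0.04, 1.0, 0.06, 0]
    - [1, -0.06, 1.5, 0.1, 0]
    - [1, -0.08, 2.0, 0.14, 0]
    - [1, -0.1, 2.5, 0.18, 0]
    - [1, -0.1, 2.5, 0.18, 0]

```text
clock: 19.8
position: [0.554, 0.069, 0.2323]
orientation: [0.181, 0.67, 0.698, -0.179]
force: [-1.3, 0.8, -1.6]
gripper_width: 0.0134
```

arm_command:
  commands:
    - [1, -0.02, 0.5, 0.05, 0]
    - [1, -0.04, 1.0, 0.1, 0]
    - [1, -0.06, 1.5, 0.15, 0]
    - [1, -0.08, 2.0, 0.2, 0]
    - [1, -0.1, 2.5, 0.25, 0]
    - [1, -0.1, 2.5, 0.25, 0]

```text
clock: 20.55
position: [0.5531, 0.094, 0.2349]
orientation: [0.181, 0.67, 0.698, -0.179]
force: [-1.2, 1.1, -2.3]
gripper_width: 0.0138
```

arm_command:
  commands:
    - [1, -0.02, 0.5, 0.06, 0]
    - [1, -0.04, 1.0, 0.12, 0]
    - [1, -0.06, 1.5, 0.18, 0]
    - [1, -0.08, 2.0, 0.24, 0]
    - [1, -0.1, 2.5, 0.32, 0]
    - [1, -0.11, 3.0, 0.4, 0]
    - [1, -0.12, 3.5, 0.45, 0]
    - [1, -0.13, 4, 0.5, 0]
    - [1, -0.13, 4, 0.5, 0]

```text
clock: 21.68
position: [0.5517, 0.1338, 0.2398]
orientation: [0.181, 0.67, 0.698, -0.179]
force: [-0.3, -0.3, -1.7]
gripper_width: 0.0136
```

```bash
python3 st.py
python3 - <<'E'
from workcell import ctrl
from h import *
im=ctrl.capture('wrist');cv2.imwrite('pics/w5.png',im[:,:,::-1])
im=ctrl.capture('scene');cv2.imwrite('pics/s5.png',cv2.resize(im[150:350,200:420,::-1],None,fx=2.8,fy=2.8,interpolation=cv2.INTER_CUBIC))
E
```

```text
21.675 J [ 0.1919  0.6533  1.8307 -0.6842  0.8775  0.6554] pos [0.5517 0.1338 0.2398] z [ 0.0131 -0.4927 -0.8701] x [-0.0377  0.8693 -0.4928] y [ 0.9992  0.0392 -0.0072] grasp [0.5538 0.0575 0.105 ] F [-0.319  -0.2533 -1.6917] w 0.013584417807231096 lean 29.528027896471542
```

View pics/w5.png

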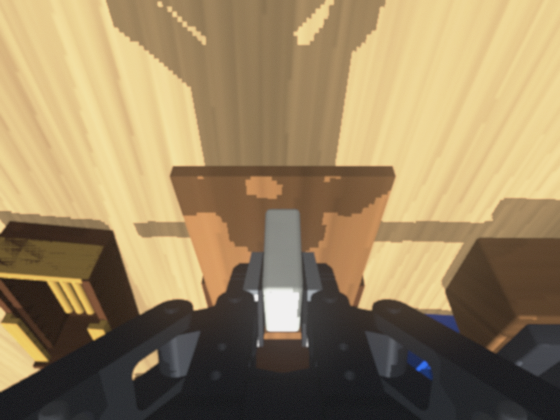

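View pics/s5.png

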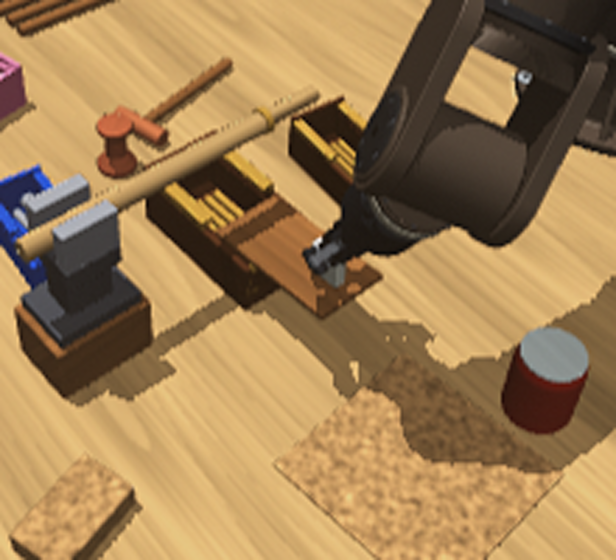

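```bash
ls pics | grep m_.*mat
python3 - <<'E'
from workcell import ctrl
from h import *
for n in('scene','side'):
    im=cv2.imread(f'pics/{n}0.png');c=cam(ctrl,n)
    # ortho rectify 0.35..0.85 x, 0.05..0.45 y at 1mm, z=.004
    xs,ys=np.meshgrid(np.arange(.4,.8,.001),np.arange(.05,.45,.001));P=np.c_[xs.ravel(),ys.ravel(),np.full(xs.size,.004)]
    uv=proj(c,P).astype(np.float32).reshape(400,400,2);o=cv2.remap(im,uv[...,0],uv[...,1],cv2.INTER_CUBIC)
    cv2.imwrite(f'pics/ortho_{n}.png',o)
a=cv2.imread('pics/ortho_scene.png');b=cv2.imread('pics/ortho_side.png');cv2.imwrite('pics/ortho.png',np.hstack([a,b]))
E
```

```text
m_scene_mat_60.png
m_side_mat_41.png
m_side_mat_53.png
m_side_mat_88.png
```

View pics/ortho.png

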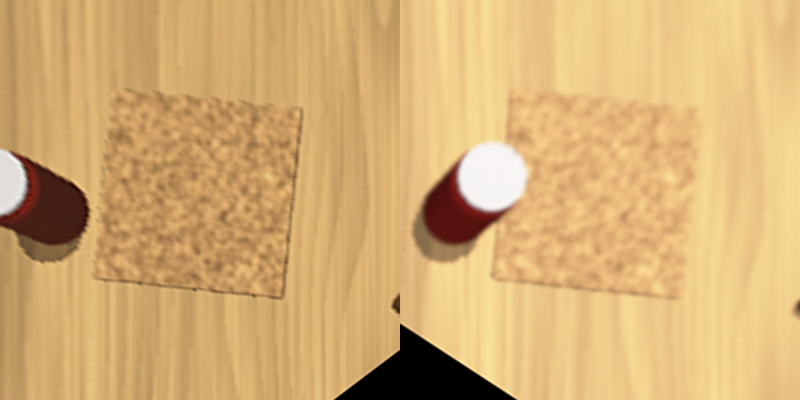

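arm_command:
  commands:
    - [1, 0, 0, 0, 0]
    - [1, 0, 0.5, 0.4, 0]
    - [1, 0, 1.5, 0.8, 0]
    - [1, 0, 2.5, 1.2, 0]
    - [1, -0.1, 4, 1.6, 0]
    - [1, -0.1, 5.5, 2, 0]
    - [1, -0.1, 7, 2.5, 0]
    - [1, -0.1, 8, 3, 0]
    - [1, -0.1, 8, 3, 0]
  newtons: 60

```text
clock: 22.9
position: [0.5507, 0.2142, 0.2701]
orientation: [0.181, 0.669, 0.698, -0.179]
force: [0.1, 0.2, -1.6]
gripper_width: 0.0131
```

```bash
python3 st.py
python3 - <<'E'
from workcell import ctrl
from h import *
im=ctrl.capture('scene');cv2.imwrite('pics/s6.png',cv2.resize(im[150:350,200:420,::-1],None,fx=2.8,fy=2.8,interpolation=cv2.INTER_CUBIC))
E
```

```text
22.9 J [ 0.3247  0.6375  1.7413 -0.5889  1.0127  0.6644] pos [0.5507 0.2142 0.2701] z [ 0.0138 -0.4925 -0.8702] x [-0.0379  0.8694 -0.4926] y [ 0.9992  0.0398 -0.0067] grasp [0.5529 0.1379 0.1352] F [ 0.1102  0.1652 -1.637 ] w 0.013116561440610271 lean 29.517197662814656
```

View pics/s6.png

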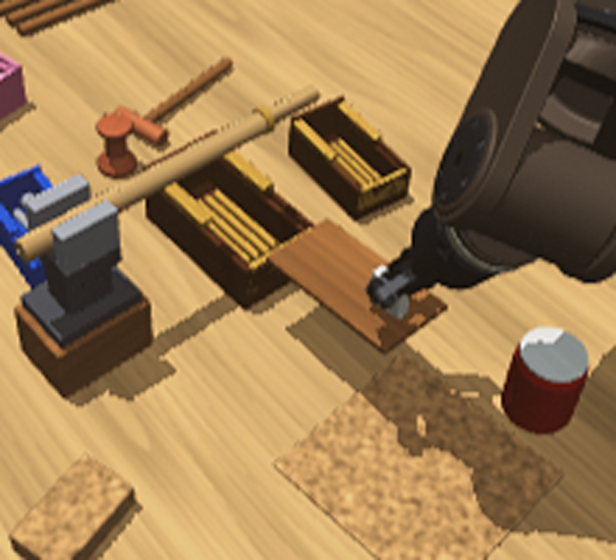

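arm_command:
  commands:
    - [1, 1, 4, 0, 0]
    - [1, 2, 8, 0, 0]
    - [1, 3, 11, -1, 0]
    - [1, 4, 14, -3, 0]
    - [1, 4.3, 15, -5, 0]
    - [1, 4.3, 15, -6, 0]
    - [1, 4.3, 15, -6, 0]

```text
clock: 23.82
position: [0.5937, 0.3623, 0.2089]
orientation: [0.181, 0.67, 0.697, -0.18]
force: [0.5, -0.6, -0.7]
gripper_width: 0.0131
```

```bash
python3 st.py
python3 - <<'E'
from workcell import ctrl
from h import *
im=ctrl.capture('scene');c=cam(ctrl,'scene')
for r in ctrl.trace('scene','lid_mid')[:2]: print(r['conf'],r['centre'],onz(c,r['centre'],.035))
cv2.imwrite('pics/s7.png',cv2.resize(im[200:400,240:460,::-1],None,fx=2.8,fy=2.8,interpolation=cv2.INTER_CUBIC))
E
```

```text
23.825 J [ 0.5046  0.8417  1.4642 -0.5009  1.1451  0.7464] pos [0.5937 0.3623 0.2089] z [ 0.0106 -0.4937 -0.8695] x [-0.0374  0.8688 -0.4938] y [ 0.9992  0.0377 -0.0092] grasp [0.5953 0.2858 0.0741] F [ 0.4914 -0.5781 -0.7335] w 0.01306373380311998 lean 29.59372474442301
0.78 [344.4, 307.2] [0.6028966  0.22689562 0.035     ]
```

View pics/s7.png

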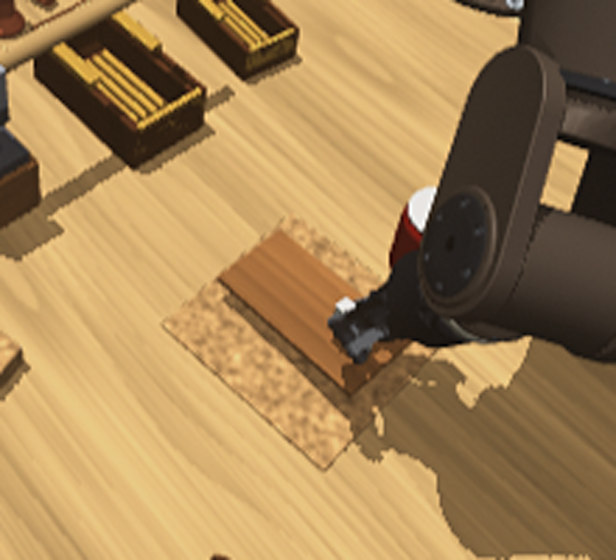

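arm_command:
  commands:
    - [1, 0, 0.1, -0.6, 0]
    - [1, 0, 0.1, -1.2, 0]
    - [1, 0, 0.1, -1.7, 0]
    - [1, 0, 0.1, -1.7, 0]
  newtons: 30

```text
clock: 24.42
position: [0.5937, 0.3644, 0.1922]
orientation: [0.181, 0.67, 0.698, -0.18]
force: [-0.5, 0.3, -0.1]
gripper_width: 0.0132
```

arm_command:
  commands:
    - [1, 0, 0, -0.3, 0]
    - [1, 0, 0, -0.6, 0]
    - [1, 0, 0, -0.9, 0]
    - [1, 0, 0, -0.9, 0]
  newtons: 20

```text
clock: 24.92
position: [0.5937, 0.3644, 0.1835]
orientation: [0.181, 0.67, 0.698, -0.179]
force: [0.2, -0.3, -1.8]
gripper_width: 0.013
```

arm_command:
  commands:
    - [1, 0, 0, -0.2, 0]
    - [1, 0, 0, -0.4, 0]
    - [1, 0, 0, -0.4, 0]

```text
clock: 25.3
position: [0.5938, 0.3647, 0.1801]
orientation: [0.181, 0.67, 0.698, -0.179]
force: [-0.8, 1.5, 3.3]
gripper_width: 0.0131
```

arm_command:
  commands:
    - [1, 0, 0, -0.2, 0]
    - [1, 0, 0, -0.4, 0]
    - [1, 0, 0, -0.4, 0]

```text
clock: 25.68
position: [0.5938, 0.3647, 0.1761]
orientation: [0.181, 0.67, 0.698, -0.179]
force: [-0.4, 3.5, 4.5]
gripper_width: 0.0133
```

```bash
python3 st.py
python3 - <<'E'
from workcell import ctrl
from h import *
im=ctrl.capture('scene');c=cam(ctrl,'scene')
for r in ctrl.trace('scene','lid_mid')[:2]: print(r['conf'],r['centre'],onz(c,r['centre'],.01))
cv2.imwrite('pics/s8.png',cv2.resize(im[250:370,280:430,::-1],None,fx=5,fy=4.9,interpolation=cv2.INTER_CUBIC))
E
```

```text
25.675 J [ 0.5075  0.8855  1.4696 -0.5125  1.0999  0.7755] pos [0.5938 0.3647 0.1761] z [ 0.0136 -0.4924 -0.8702] x [-0.0374  0.8695 -0.4926] y [ 0.9992  0.0392 -0.0066] grasp [0.5959 0.2884 0.0412] F [-0.3891  3.457   4.5093] w 0.013289047641394863 lean 29.513875498422415
0.94 [347.1, 311.8] [0.59305621 0.23131699 0.01      ]
```

View pics/s8.png

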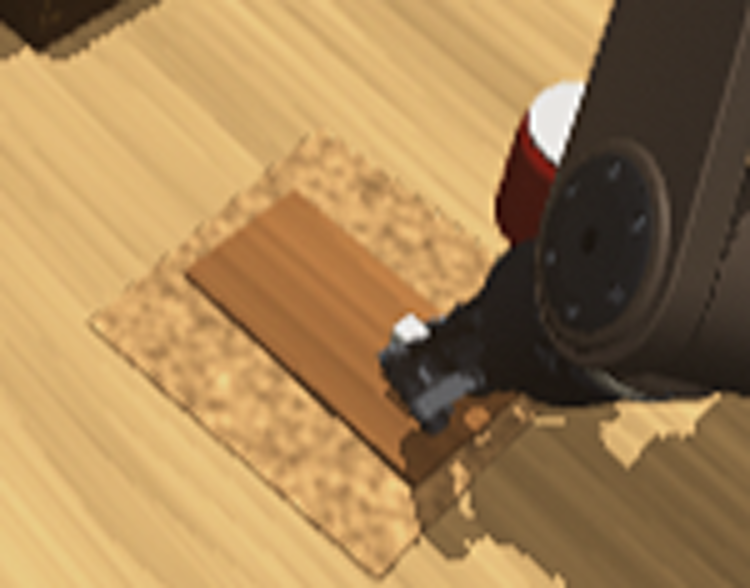

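Rear touched and the lid is turning level. A little more down until the force rises.

arm_command:
  commands:
    - [1, 0, 0, -0.15, 0]
    - [1, 0, 0, -0.25, 0]
    - [1, 0, 0, -0.25, 0]

```text
clock: 26.15
position: [0.5938, 0.3646, 0.1735]
orientation: [0.181, 0.67, 0.698, -0.179]
force: [-0.4, 2.9, 4.7]
gripper_width: 0.0134
```

arm_command:
  commands:
    - [1, 0, 0, -0.15, 0]
    - [1, 0, 0, -0.15, 0]

```text
clock: 26.4
position: [0.5938, 0.3647, 0.1727]
orientation: [0.182, 0.67, 0.697, -0.179]
force: [-2.9, 3.5, 10.7]
gripper_width: 0.0135
```

arm_command:
  commands:
    - [0.9, 0, 0, 0.05, 0]
    - [0.7, 0, 0, 0.05, 0]
    - [0.4, 0, 0, 0.05, 0]
    - [0, 0, 0, 0.05, 0]
    - [0, 0, 0, 0.05, 0]
    - [0, 0, 0, 0.05, 0]

```text
clock: 27.15
position: [0.5938, 0.3644, 0.1722]
orientation: [0.181, 0.67, 0.698, -0.179]
force: [-0.8, -0.4, -0.2]
gripper_width: 0.0849
```

arm_command:
  commands:
    - [0, 0, 1, 1.8, 0]
    - [0, 0, 2.5, 4.4, 0]
    - [0, 0, 5, 8.8, 0]
    - [0, 0, 7.5, 13, 0]
    - [0, 0, 9, 16, 0]
    - [0, 0, 9, 16, 0]

```text
clock: 27.9
position: [0.5934, 0.4555, 0.3349]
orientation: [0.182, 0.67, 0.698, -0.177]
force: [-0.5, 0.3, -0.5]
gripper_width: 0.0853
```

```bash
python3 st.py
python3 - <<'E'
from workcell import ctrl
from h import *
for n in('scene','side'):
    im=ctrl.capture(n);c=cam(ctrl,n)
    for l,z in (('lid_mid',.01),('tin_mid',.04),('hammer_mid',.0),('bollard_mid',.0)):
        for r in ctrl.trace(n,l)[:2]: print(n,l,r['conf'],np.array(r['centre']),onz(c,r['centre'],z))
    cv2.imwrite(f'pics/{n}9.png',im[:,:,::-1])
    xs,ys=np.meshgrid(np.arange(.4,.8,.001),np.arange(.05,.45,.001));P=np.c_[xs.ravel(),ys.ravel(),np.full(xs.size,.01)]
    uv=proj(c,P).astype(np.float32).reshape(400,400,2);cv2.imwrite(f'pics/o9_{n}.png',cv2.remap(im[:,:,::-1],uv[...,0],uv[...,1],cv2.INTER_CUBIC))
cv2.imwrite('pics/o9.png',np.hstack([cv2.imread('pics/o9_scene.png'),cv2.imread('pics/o9_side.png')]))
E
```

```text
27.9 J [ 0.6115  0.779   1.215  -0.4265  1.4571  0.6866] pos [0.5934 0.4555 0.3349] z [ 0.0165 -0.4904 -0.8713] x [-0.0366  0.8706 -0.4907] y [ 0.9992  0.04   -0.0036] grasp [0.596  0.3795 0.1999] F [-0.5449  0.3088 -0.4554] w 0.08527471119431757 lean 29.38726857456907
scene lid_mid 0.64 [351.  316.1] [0.59407719 0.24643529 0.01      ]
scene tin_mid 0.96 [394.9 284. ] [0.446964   0.25861376 0.04      ]
scene hammer_mid 0.51 [258.6 187.7] [ 0.47773593 -0.32672314  0.        ]
side lid_mid 0.94 [200.3 336.5] [0.59342701 0.25467187 0.01      ]
side tin_mid 0.66 [240.3 359.3] [0.45575188 0.2621949  0.04      ]
side hammer_mid 0.64 [355.9 228.9] [ 0.44526341 -0.32318903  0.        ]
```

View pics/o9.png

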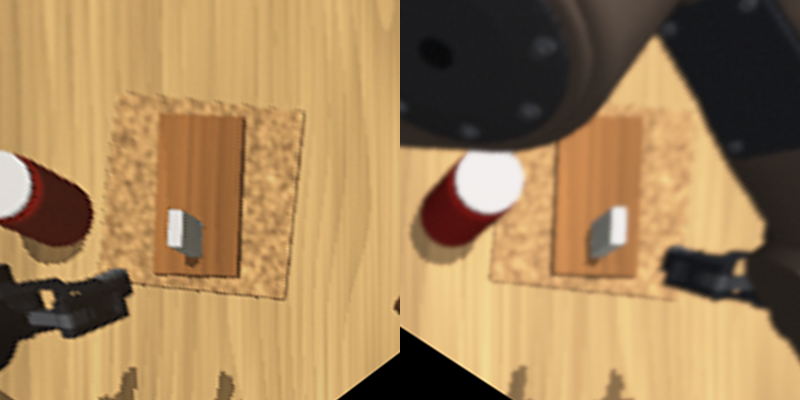

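View pics/scene9.png

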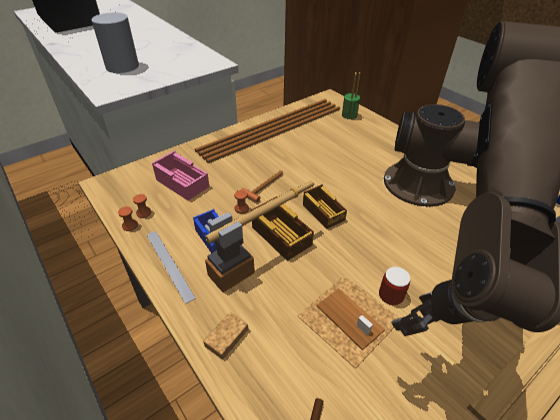

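```bash
python3 -c "
from workcell import ctrl
print(ctrl.finish_job())"
```

```text
the job is handed in; nothing more can be done
None
```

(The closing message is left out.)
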